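Line up three blocks in an F-clamp for a dry glue-up

ROBOT

A 7-joint arm with a two-finger parallel gripper is mounted at the origin on a cart in front of the work surface, level with it; the furniture and walls round the work are solid. World frame = base frame: x ahead of the robot, y to its left, z up, the work surface at z = 0. Lengths are in mm, angles in rad, forces in N, time in s.
With the tool pointing down it reaches from about 400 to 875 mm from the base axis. Payload 4.4 kg.
Tool frame: the origin (TCP) lies midway between the tips of the shut fingers; the grasp point (between the pads) lies 19 mm behind it; x points along the fingers, y is the direction in which the jaws open and shut, and the axes are right-handed (so a half turn about x gives the same grasp; the last joint's range is limited). The gripper opens to 85 mm and grips with 20 to 120 N. Pads are 22 mm wide; open, the fingers measure 114 mm over their backs; the gripper's body (76 mm by 85 mm) begins 54 mm behind the grasp point. The pads swing forward as they close: fully open they stand 13 mm farther back than shut.
Start: joints at [1.269, 0.628, 0.038, 1.517, -0.027, 0.996, -0.02], TCP at [151.881, -632.021, 231.313] pointing down, gripper open.
Joint ranges: [-3.06, 3.06], [-0.37, 2.12], [-1.25, 1.32], [0.18, 2.47], [-1.1, 4.24], [0.23, 1.98], [-2.94, 2.94]. Speed limits (rad/s): [2.57, 2.57, 3.14, 3.14, 3.14, 3.14, 3.14].

INTERFACE

Orientations are given as [roll, pitch, yaw] about the fixed x, y, z axes, in that order (R = Rz(yaw) Ry(pitch) Rx(roll)).
In Python, from cell import ctrl gives the robot as it stands.
- The arm moves only by the tool arm_command, never from a script. Its argument "series" is a list of rows, each a list of 7 numbers: the opening, from 0 (shut) to 1 (fully open), then the shift along the world's x, y, z in cm, then the turn, a rotation vector about the world's x, y, z in degrees. In form: [[claw, x, y, z, rx, ry, rz], ...]. A call has 1 to 20 rows; each row shifts and turns the commanded pose from where the row before left it; what a row does not reach is not made up. A row lasts 1/12 s, in which the tool goes at most 41.7 mm and 7.16 degrees, less where a joint would pass 70% of its speed; a pose out of reach is approached as far as the arm can. A call with a gripper value outside its range is refused whole. The fingers move at their own pace and stop on an object; the grip force is fixed at half the most. Time passes only in rows, so rows that do not move let the fingers close. It gives the time, the measured TCP pose, the force and the opening at its end, in the units of the state.
- ctrl.read_state(): the state, without advancing time (a new reading comes with each control period).
- ctrl.get_image(name): name is "scene" or "top" or "wrist"; returns the picture (420x560x3 uint8, blue, green, red); there is no depth.
- ctrl.calibration(name): a dict with "fovy" (degrees; the focal length in pixels is half the picture's height over the tangent of half this angle, whatever the lens; pixels are square), "cx", "cy" (the principal point, pixels), "k1" (the pictures are not rectified: a ray, as slopes to the right and down, at radius r is drawn at 1 + k1 r^2 times it, then the intrinsics apply), "cam_to_world" (4x4, takes a point from camera to world coordinates); the wrist camera has in their place "T_tool_cam" (4x4, takes a point from camera to tool coordinates, whose origin is the TCP and whose axes are the tool frame's). Camera axes: x right, y up, looking along -z (the intrinsics and any distortion apply to the point x, -y, -z); pixel columns grow to the right and rows downward; lengths in mm; the calibration is good to about 2 mm. A picture is of the moment at which its call begins: read the wrist's pose just before it. calibration takes no time and is no camera call.
- ctrl.finish_job(): hands the job in, once; it reports no verdict.
Trained networks look in the newest picture that a camera, given by its name, has taken for a name from the list of things; names that differ only in an ending like _2 or _b are one class to them, and where a whole thing is asked for, a point or a joint stands for the part that bears it (a point fixed in the world has none). Each returns a list of dicts, best first, with "conf" (0 to 1); they miss things now and then, are a little off and sometimes report something else, mostly with a low value. They report only what shows in the picture. A call takes as long as a camera call. They do not tell look-alikes from the thing itself.
- ctrl.spot_in(label, camera): "centre" ([x, y, z] in mm, in world coordinates, good to about 4 mm: the middle of the surface that is visible of it).
The state is a dict: "clock": time; "qpos": joint angles; "qd": joint speeds; "tau": joint torques, N m; "eef_pos": TCP position; "tool_rot": TCP orientation; "force": force on the tool from outside, world axes, zero at the start; "torque": the same for the moment, N m; "width": finger opening in mm.
Only numpy, scipy, OpenCV 4.12 (cv2) and the standard library are available. Lean on these libraries where they do the work, as an engineer would, in place of code of your own. Each camera call takes 0.05 s, during which the arm holds its last target.

TASK

Dry-fit the three equal brown blocks for a laminated mallet head: slide the F-clamp's movable arm open, then slide the blocks along the table, without lifting them, into the clamp's throat so that they lie side by side in one neat row, each with one end against the clamp's bar. Then slide the arm back until it nips the row snugly with no gaps left, and let go; leave everything else lying where it is.

Things in the scene. Friction and masses are not known exactly. Their poses are not given: they have to be found in the camera images.
- corner (a point): corner of the F-clamp's throat at table height, fixed; origin of the clamp frame (numbers below in mm). x points away from the bar out of the clamp's open side, roughly toward the robot; y runs along the bar from the fixed jaw (left) to the movable arm (right); z up. Bar's front face is x=0; fixed jaw's pad face is y=0. Row filled in: x 0 to 98, y 0 to 135; block centres x=49, y=22.5, 67.5, 112.5
- f_clamp: the nearer of the two red-jawed F-clamps, 304 mm long, flat in a screwed-down wooden cradle; only its arm moves. Origin mid-clamp. In the frame of corner, mm: bar at z 9 to 15; fixed jaw y -29 to -5, x up to 69, z up to 20, its 22 mm pad at x=59; cradle parts behind the bar (x<-3, z up to 30), left of the jaw (y -60 to -30, x up to 52) and at the bar's right end (y 221 to 241, x up to 8, z up to 25)
- jaw_inside (a point): point on the movable arm's left face (toward the fixed jaw), 12 mm above the table, 30 mm in front of the bar face; axes as corner. Push here along +y to open. The arm is 26 mm thick (y), z 3 to 21 mm; this face is plain from the bar to 17 mm in front of this point, where a 23 mm wide round pad on a screw stands out 30.5 mm along -y; its face presses on the row
- jaw_outside (a point): point on the arm's right face, 26 mm along +y from jaw_inside, same height and axes. Push here along -y to close. The face is plain from the bar to 17 mm in front of this point, where the screw and a wooden handle (24 mm thick) begin and run 135 mm along +y
- f_clamp_arm (a joint): slide of the movable arm along the bar in m, 0 to 0.075, growing as the clamp opens (+y). The pads stand 83.5 mm + this value apart: three blocks side by side (135 mm) need more than 0.0515, and at 0.0515 the arm touches a tight row. Starts nearly closed (below 0.02), slides with about 2 N of friction and stays where it is left
- block_a: one of three equal brown timber blocks, 45 mm wide (its own x), 98 mm long (its own y), 30 mm high, about 0.07 kg; origin at the centre of its underside. At the start they lie apart on the table between the clamp and the robot, long axis within 0.3 rad of square to the clamp's bar
- block_b: one of three equal brown timber blocks, 45 mm wide (its own x), 98 mm long (its own y), 30 mm high, about 0.07 kg; origin at the centre of its underside. At the start they lie apart on the table between the clamp and the robot, long axis within 0.3 rad of square to the clamp's bar
- block_c: one of three equal brown timber blocks, 45 mm wide (its own x), 98 mm long (its own y), 30 mm high, about 0.07 kg; origin at the centre of its underside. At the start they lie apart on the table between the clamp and the robot, long axis within 0.3 rad of square to the clamp's bar
- sanding_block: wooden sanding block, 62 x 110 x 26 mm, bystander right of the work; origin at the middle of its underside
- tape_measure: black and yellow tape measure standing on edge, 32 x 76 x 63 mm, bystander on the left; origin at the middle of its underside
- offcut_short: short greyish timber offcut, 52 x 75 x 34 mm, bystander on the left; not one of the three blocks; origin at the middle of its underside
- pencil: green pencil, 7 x 150 mm, 6 mm thick, bystander nearest the robot; origin at the middle of its underside
- small_plane: wooden hand plane, 200 x 201 x 81 mm, bystander at the left near the robot; origin at the middle of its underside
Not all that is in view belongs to the job. What is shaped like the block_c but blue is not meant.

How it is judged (in metres and radians):
On the way, in this order (a step that is already met when the one before it is completed fails the run):
1. the clamp's arm is slid open wide enough for three blocks side by side (slide value over 0.055 m) (value of joint f_clamp_arm above 0.055 m), for 0.1 s.
2. all three blocks lie flat between the clamp's two jaws in one row, ends within about 12 mm of the bar (x of block_a in the frame of corner between 0.043 and 0.061 m and y of block_a in the frame of corner between 0.015 and 0.14 m and angle between the y axis of each of block_a, block_b, block_c and the x axis of corner, either way round below 0.2 rad and height (world z) of each of block_a, block_b, block_c below 0.006 m and angle between each of block_a, block_b, block_c's own z axis and vertical below 0.06 rad and x of block_b in the frame of corner between 0.043 and 0.061 m and y of block_b in the frame of corner between 0.015 and 0.14 m and x of block_c in the frame of corner between 0.043 and 0.061 m and y of block_c in the frame of corner between 0.015 and 0.14 m), for 0.1 s.
At the end, for the whole second after the job is handed in: all three blocks lie flat and at rest side by side between the jaws, each with its end within 4.5 mm of the bar and square to it within 0.06 rad, and the arm is closed on the row with less than 2 mm of slack in all (slide value between 0.048 and 0.0535 m) (x of block_a in the frame of corner between 0.0465 and 0.0535 m and y of block_a in the frame of corner between 0.015 and 0.14 m and angle between the y axis of each of block_a, block_b, block_c and the x axis of corner, either way round below 0.06 rad and height (world z) of each of block_a, block_b, block_c below 0.006 m and angle between each of block_a, block_b, block_c's own z axis and vertical below 0.06 rad and x of block_b in the frame of corner between 0.0465 and 0.0535 m and y of block_b in the frame of corner between 0.015 and 0.14 m and x of block_c in the frame of corner between 0.0465 and 0.0535 m and y of block_c in the frame of corner between 0.015 and 0.14 m and value of joint f_clamp_arm between 0.048 and 0.0535 m and linear speed of each of block_a, block_b, block_c below 0.01 m/s and velocity of joint f_clamp_arm below 0.01 m/s); the robot touches nothing.
It fails at once if a block is lifted more than 15 mm off the table or tipped on its side (height (world z) of any of block_a, block_b, block_c above 0.015 m or angle between any of block_a, block_b, block_c's own z axis and vertical above 0.5 rad).
It fails at once if a bystander is shifted by more than 30 mm (distance of any of sanding_block, tape_measure, offcut_short, pencil, small_plane from where it was at the start of the episode above 0.03 m).
It also fails if it takes over 72 s, if anything falls off the work surface, if the arm or the gripper's body presses on something with over 40 N, if the wrist force passes 120 N, or if a joint passes its speed limit or range.

## Working session

There is one attempt and no reset: what is moved stays moved. The work goes in short steps, Python scripts to look and compute and a tool call to move; the robot and the scene stay as the last step left them, time stands still between calls to the robot, and variables do not carry over. Pictures are saved under pics/ and viewed, and the job is handed in when it is done.

Besides the shell and the picture viewer there is one more tool, called after ">>>" as name([rows], argument=value, ...), one row to a line, values as JSON. arm_command: Moves the arm, as the interface text tells. Its arguments: {"type":"object","properties":{"series":{"type":"array"}},"required":["series"]}

```bash
ls; mkdir -p pics; python3 - <<'E'
from cell import ctrl
import cv2
print(ctrl.read_state())
for n in ("scene","top"):
    cv2.imwrite(f"pics/{n}0.png",ctrl.get_image(n)); print(n,ctrl.calibration(n))
print(ctrl.calibration("wrist"))
E
```

```text
pics
{'clock': 0.0, 'qpos': array([ 1.26917928,  0.62934764,  0.03847492,  1.51834963, -0.02697795,
        0.99631616, -0.0199905 ]), 'qd': array([ 1.12501054e-03, -5.31213991e-04, -6.76460070e-05, -4.81564909e-05,
        3.57322237e-04, -4.14321241e-04, -1.68418119e-03]), 'tau': array([-6.24213317e-04, -5.63413668e+01,  1.22594129e+00, -1.93447137e+01,
        1.09931873e-02,  1.04144230e-02,  2.13262751e-06]), 'eef_pos': array([ 151.72265721, -631.40587661,  230.39460465]), 'tool_rot': array([-1.53777133,  1.56889432,  1.83963362]), 'force': array([ 0.72344466, -0.56791115, -0.01732729]), 'torque': array([ 0.03601047, -0.02025966,  0.01120635]), 'width': 85.63958403034945}
scene {'fovy': 55.65313916746021, 'cx': 281.210006251341, 'cy': 209.83354659753715, 'k1': 0.014621524464000363, 'cam_to_world': array([[ 8.87829898e-01,  2.82579910e-01, -3.63189574e-01,
         1.63711840e+02],
       [-4.59872059e-01,  5.73320193e-01, -6.78101501e-01,
        -5.37656634e+02],
       [ 1.66060550e-02,  7.69059524e-01,  6.38961414e-01,
         6.01540050e+02],
       [ 0.00000000e+00,  0.000
[... 289 characters left out ...]
-01, -1.21753425e-01,  2.68697747e-02,
         6.10318734e+01],
       [ 1.91599356e-03,  2.00590328e-01,  9.79673338e-01,
         1.03247936e+03],
       [ 0.00000000e+00,  0.00000000e+00,  0.00000000e+00,
         1.00000000e+00]])}
{'fovy': 61.33466551988067, 'cx': 278.66776654597817, 'cy': 209.89622914494376, 'k1': -0.09200064002930655, 'T_tool_cam': array([[ 2.88076203e-05,  2.69908755e-01, -9.62885903e-01,
        -1.43169206e+02],
       [ 9.99999425e-01, -1.04035244e-03, -2.61705594e-04,
        -1.00477908e+00],
       [-1.07237733e-03, -9.62885342e-01, -2.69908630e-01,
        -6.86143253e+01],
       [ 0.00000000e+00,  0.00000000e+00,  0.00000000e+00,
         1.00000000e+00]])}
```

View pics/scene0.png

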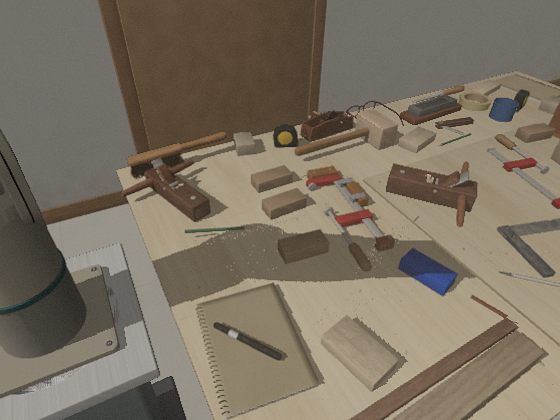

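View pics/top0.png

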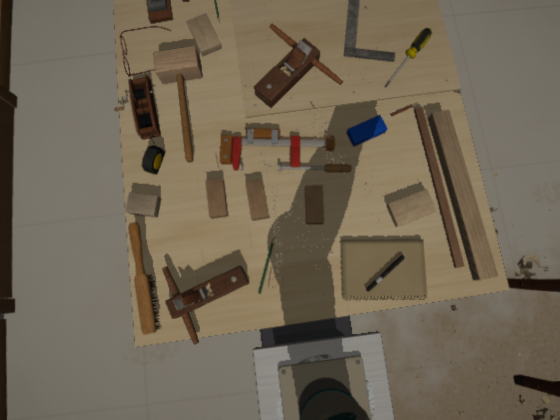

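```bash
cat > h.py <<'E'
import numpy as np, cv2
from cell import ctrl
def K(c):
    f=210/np.tan(np.radians(c["fovy"])/2); return f
def ray(c,u,v):
    f=K(c); d=np.array([(u-c["cx"])/f,(v-c["cy"])/f]); p=d.copy()
    for _ in range(20): p=d/(1+c["k1"]*(p@p))
    return np.array([p[0],-p[1],-1.0])
def px2w(c,u,v,z,T=None):
    T=c["cam_to_world"] if T is None else T
    d=T[:3,:3]@ray(c,u,v); o=T[:3,3]
    return o+d*(z-o[2])/d[2]
def w2px(c,P,T=None):
    T=c["cam_to_world"] if T is None else T
    q=T[:3,:3].T@(np.array(P,float)-T[:3,3]); p=np.array([q[0],-q[1]])/-q[2]
    p=p*(1+c["k1"]*(p@p)); return p*K(c)+[c["cx"],c["cy"]]
def crop(im,x0,y0,x1,y1,s,name):
    cv2.imwrite(name,cv2.resize(im[y0:y1,x0:x1],None,fx=s,fy=s,interpolation=cv2.INTER_CUBIC))
def wristT():
    from scipy.spatial.transform import Rotation as R
    s=ctrl.read_state(); T=np.eye(4); T[:3,:3]=R.from_euler("xyz",s["tool_rot"]).as_matrix(); T[:3,3]=s["eef_pos"]
    return T@ctrl.calibration("wrist")["T_tool_cam"]
E
python3 - <<'E'
from h import *
im=cv2.imread("pics/top0.png"); crop(im,190,110,390,250,4,"pics/c0.png")
c=ctrl.calibration("top")
for n in ["f_clamp","jaw_inside","block_a","sanding_block","tape_measure","offcut_short","pencil","small_plane"]:
    print(n)
    for d in ctrl.spot_in(n,"top"): print("  ",np.round(d["centre"]),round(d["conf"],2),np.round(w2px(c,d["centre"])))
E
```

```text
f_clamp
   [650.  43.  20.] 0.86 [274. 147.]
jaw_inside
   [586. -19.  19.] 0.68 [300. 168.]
block_a
   [532. 206.  26.] 0.96 [216. 198.]
   [477. -33.  31.] 0.91 [312. 207.]
   [534. 398.  34.] 0.65 [140. 205.]
   [ 663. -203.   30.] 0.61 [365. 130.]
   [651.  37.  18.] 0.2 [276. 147.]
sanding_block
   [ 442. -282.   27.] 0.94 [410. 208.]
tape_measure
   [644. 358.  55.] 0.89 [151. 160.]
   [299. 276.  43.] 0.5 [195. 293.]
offcut_short
   [535. 396.  34.] 0.94 [141. 205.]
pencil
   [347.  96.   7.] 0.65 [267. 265.]
small_plane
```

View pics/c0.png

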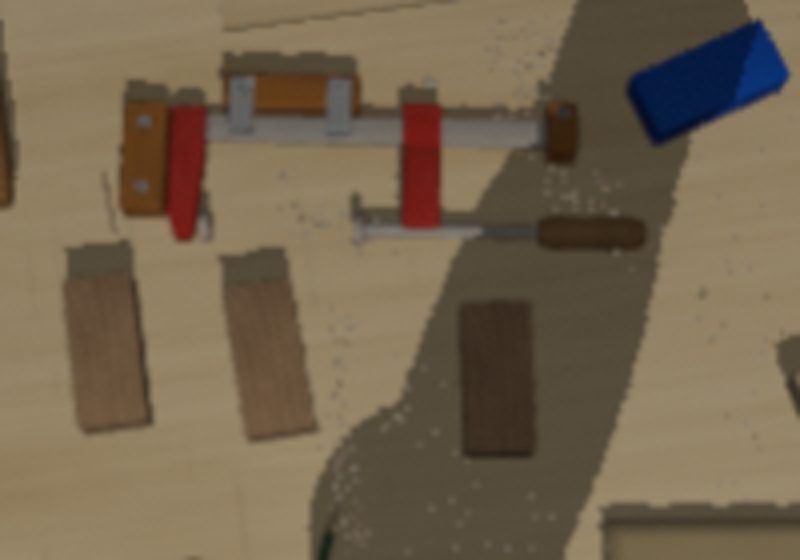

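```bash
python3 - <<'E'
from h import *
c=ctrl.calibration("top")
def W(x,y,z): return px2w(c,(x+.5)/4-.5+190,(y+.5)/4-.5+110,z)[:2]
for n,P in {"A":[(65,280),(130,272),(150,425),(84,433)],"B":[(223,283),(288,277),(316,430),(250,440)],"C":[(460,303),(531,300),(534,456),(463,456)]}.items():
    w=np.array([W(*p,30) for p in P]); 
    print(n,w.mean(0).round(1),[np.linalg.norm(w[i]-w[i-1]).round(1) for i in range(4)],"yaw long",np.degrees(np.arctan2(*( (w[0]+w[1]-w[2]-w[3])[::-1]))).round(1))
p=[W(215,141,15),W(395,145,15),W(540,149,15)]; print("bar front",p)
print("jaw right edge",W(205,140,20),W(197,235,20),"left",W(168,140,20), "pad right", W(213,222,15))
print("arm left",W(403,140,21),W(402,222,21),"right",W(440,140,21),W(440,222,21),"tip",W(420,228,21))
print("pad",W(354,215,12),W(354,243,12),"handle",W(540,232,20),W(645,232,20), W(600,248,20))
print("end post", W(548,160,25),W(577,160,25))
print("pencil",[px2w(c,*p,6)[:2].round() for p in((272,243),(261,293))])
E
```

```text
A [530.8 204.4] [np.float64(101.1), np.float64(42.1), np.float64(101.2), np.float64(41.9)] yaw long 1.9
B [514.8 102.3] [np.float64(103.9), np.float64(41.9), np.float64(101.5), np.float64(42.0)] yaw long 3.5
C [483.1 -39.6] [np.float64(99.1), np.float64(45.6), np.float64(101.1), np.float64(44.6)] yaw long -6.9
bar front [array([668.60521259, 122.43437326]), array([650.92806437,   4.09024547]), array([636.27023912, -91.12411368])]
jaw right edge [668.24936299 128.62762614] [603.81028417 140.48430532] left [671.32159779 152.93264059] pad right [612.91508591 129.53455933]
arm left [651.57731936  -1.25913988] [595.62141831   6.59057577] right [648.55357333 -25.52001353] [592.54522921 -18.04835499] tip [590.11413928  -4.55039964]
pad [607.07990474  36.91623073] [588.01552769  39.24364461] handle [578.01832824 -82.08782075] [ 569.55242817 -150.31305284] [ 562.43447868 -119.39666391]
end post [624.65401311 -93.74180373] [ 622.31288764 -112.66500873]
pencil [array([401.,  78.]), array([280., 120.])]
```

```bash
python3 - <<'E'
from h import *
from scipy.spatial.transform import Rotation as R
s=ctrl.read_state(); print(R.from_euler("xyz",s["tool_rot"]).as_matrix().round(3), s["clock"],s["eef_pos"])
E
```

```text
[[ 0.     0.234 -0.972]
 [ 0.    -0.972 -0.234]
 [-1.    -0.    -0.   ]] 0.5 [ 151.90590256 -631.98043602  231.2875534 ]
```

>>> arm_command([
  [0, 1, 1.5, 0, 0, 0, -1.1],
  [0, 1.95, 3.4, 0, 0, 0, -1.1],
  [0, 1.95, 3.4, 0, 0, 0, -1.1],
  [0, 1.95, 3.4, 0, 0, 0, -1.1],
  [0, 1.95, 3.4, 0, 0, 0, -1.1],
  [0, 1.95, 3.4, 0, 0, 0, -1.1],
  [0, 1.95, 3.4, 0, 0, 0, -1.1],
  [0, 1.95, 3.4, 0, 0, 0, -1.1],
  [0, 1.95, 3.4, 0, 0, 0, -1.1],
  [0, 1.95, 3.4, 0, 0, 0, -1.1],
  [0, 1.95, 3.4, 0, 0, 0, -1.1],
  [0, 1.95, 3.4, 0, 0, 0, -1.1],
  [0, 1.95, 3.4, 0, 0, 0, -1.1],
  [0, 1.95, 3.4, 0, 0, 0, -1.1],
  [0, 1.95, 3.4, 0, 0, 0, -1.1],
  [0, 1.95, 3.4, 0, 0, 0, -1.1],
  [0, 1.95, 3.4, 0, 0, 0, -1.1],
  [0, 1.95, 3.4, 0, 0, 0, -1.1],
  [0, 1.95, 3.4, 0, 0, 0, -1.1],
  [0, 1.95, 3.4, 0, 0, 0, -1.1],
])

```text
clock: 2.17
eef_pos: [533.2, 30.9, 231.6]
tool_rot: [-3.078, 1.57, -0.085]
force: [0.9, -0.5, -0.0]
width: 0.1
```

>>> arm_command([
  [0, 0, 0, 0, 0, 0, 0],
])

```text
clock: 2.25
eef_pos: [536.2, 38.7, 231.5]
tool_rot: [-2.117, 1.563, 0.887]
force: [-0.0, 0.8, 0.8]
width: 0.2
```

```bash
python3 - <<'E'
from h import *
from scipy.spatial.transform import Rotation as R
T=wristT(); np.save("T1.npy",T)
s=ctrl.read_state(); print(R.from_euler("xyz",s["tool_rot"]).as_matrix().round(3), s["clock"],s["eef_pos"],s["qpos"].round(2))
im=ctrl.get_image("wrist"); cv2.imwrite("pics/w1.png",im); crop(im,0,0,560,420,1.42,"pics/w1b.png")
E
```

```text
[[ 0.005 -0.137 -0.991]
 [ 0.006 -0.991  0.137]
 [-1.    -0.006 -0.004]] 2.25 [536.2340362   38.72689233 231.52482643] [-0.15  0.46  0.05  1.84 -0.03  0.84 -1.8 ]
```

View pics/w1b.png

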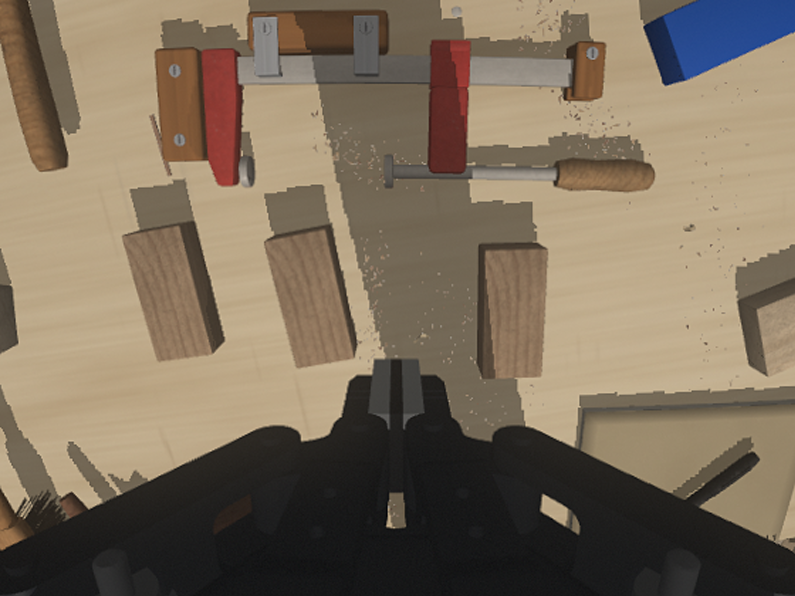

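```bash
python3 - <<'E'
from h import *
im=cv2.imread("pics/w1.png"); crop(im,90,10,350,140,3,"pics/w1c.png"); crop(im,80,145,400,275,2.5,"pics/w1d.png")
E
```

```text
(no output)
```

View pics/w1c.png

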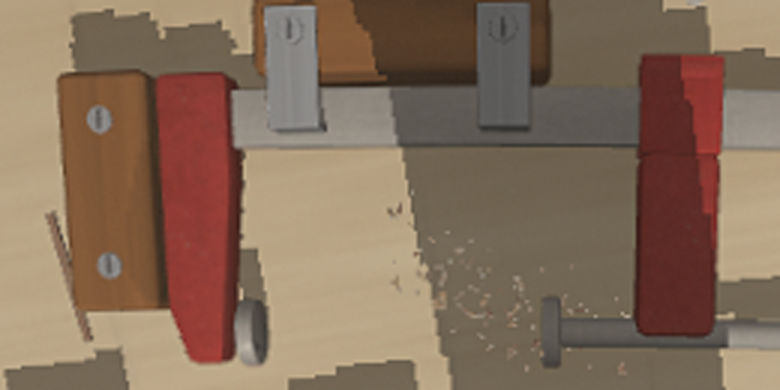

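View pics/w1d.png

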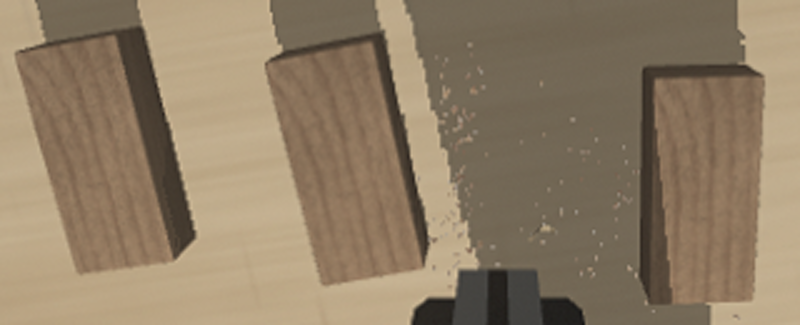

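```bash
python3 - <<'E'
from h import *
from scipy.optimize import least_squares
c=ctrl.calibration("wrist"); T=np.load("T1.npy")
def px(x,y,s,ox,oy): return np.array([(x+.5)/s-.5+ox,(y+.5)/s-.5+oy])
C=lambda x,y,z: px2w(c,*px(x,y,3,90,10),z,T)[:2]
a,b=C(240,145,15),C(640,146,15); print("bar",a,b, np.degrees(np.arctan2(*(b-a)[::-1])))
al,al2=C(640,165,21),C(637,320,21); print("arm left",al,al2,np.degrees(np.arctan2(*(al2-al)[::-1])))
y=(b-a)/np.linalg.norm(b-a); x=np.array([y[1],-y[0]])
print("x,y",x,y)
f=lambda p:np.array([(p-a)@x,(p-a)@y]).round(1)
print("jaw right edge y",f(C(233,90,20)),f(C(235,150,20)),"jaw end",f(C(210,362,20)))
print("fix pad face",f(C(257,333,12)),"movpad",f(C(543,333,12)),"arm",f(al),f(al2), "armR",f(C(720,165,21)))
print("cradle",f(C(59,80,30)),f(C(75,308,30)))
D=lambda p: px2w(c,*px(*p,2.5,80,145),30,T)[:2]
for n,P in {"A":[(17,53),(118,35),(174,261),(79,272)],"B":[(266,62),(379,40),(424,266),(323,284)],"C":[(653,77),(764,76),(752,301),(648,303)]}.items():
    pix=np.array([px(*p,2.5,80,145) for p in P])
    def r(v):
        cs,sn=np.cos(v[2]),np.sin(v[2]); R=np.array([[cs,-sn],[sn,cs]])
        return np.concatenate([w2px(c,[*(v[:2]+R@np.array(o)),30],T)-q for o,q in zip([(49,22.5),(49,-22.5),(-49,-22.5),(-49,22.5)],pix)])
    s=least_squares(r,[*np.mean([D(p) for p in P],0),0]); w=np.array([D(p) for p in P])
    print(n,s.x[:2].round(1),np.degrees(s.x[2]).round(1),"res",np.sqrt(np.mean(s.fun**2)).round(2),[np.linalg.norm(w[i]-w[i-1]).round(1) for i in range(4)])
E
```

```text
bar [670.4197757  129.15333147] [651.21114256   1.7550532 ] -98.57425714788081
arm left [644.71422579   2.9285972 ] [597.19801014   9.77039201] 171.80637486646282
x,y [-0.98882347  0.14909108] [-0.14909108 -0.98882347]
jaw right edge y [-16.   -0.1] [ 2.2 -0.2] jaw end [ 69.2 -12. ]
fix pad face [59.9  2. ] movpad [59.4 98.3] arm [  6.6 128.6] [ 54.6 129. ] armR [  6.1 153.9]
cradle [-18.6 -52.4] [ 51.3 -52.4]
A [533.1 208.5] 0.4 res 0.75 [np.float64(95.8), np.float64(43.9), np.float64(96.8), np.float64(43.2)]
B [515.6 105. ] 2.2 res 0.8 [np.float64(96.2), np.float64(46.0), np.float64(95.9), np.float64(43.9)]
C [484.9 -37.6] -6.3 res 0.47 [np.float64(96.9), np.float64(44.3), np.float64(96.8), np.float64(44.6)]
```

>>> arm_command([
  [0, 3, -0.3, 0, 0, 0, 0],
  [0, 3, -0.3, -2, 0, 0, 0],
  [0, 3, -0.3, -2.5, 0, 0, 0],
  [0, 0, 0, -3.5, 0, 0, 0],
  [0, 0, 0, -3.5, 0, 0, 0],
  [0, 0, 0, -3, 0, 0, 0],
  [0, 0, 0, -2, 0, 0, 0],
  [0, 0, 0, 0, 0, 0, 0],
  [0, 0, 0, 0, 0, 0, 0],
])

```text
clock: 3.05
eef_pos: [621.5, 18.7, 65.8]
tool_rot: [0.466, 1.568, -2.825]
force: [0.4, 0.4, -0.3]
width: -0.0
```

>>> arm_command([
  [0, 0.5, 1.1, -2, 0, 0, -0.6],
  [0, 0, 0, -2, 0, 0, 0],
  [0, 0, 0, -1.5, 0, 0, 0],
  [0, 0, 0, -0.4, 0, 0, 0],
  [0, 0, 0, 0, 0, 0, 0],
  [0, 0, 0, 0, 0, 0, 0],
])

```text
clock: 3.55
eef_pos: [628.7, 30.5, 9.1]
tool_rot: [-3.029, 1.568, -0.047]
force: [-0.4, 0.9, -0.3]
width: 0.2
```

```bash
python3 - <<'E'
from h import *
s=ctrl.read_state();print(s["eef_pos"],s["force"])
im=ctrl.get_image("wrist"); crop(im,0,0,560,420,1.42,"pics/w2.png")
E
```

```text
[628.67563658  30.52937671   9.14978984] [-0.41738008  0.94518011 -0.31689092]
```

View pics/w2.png

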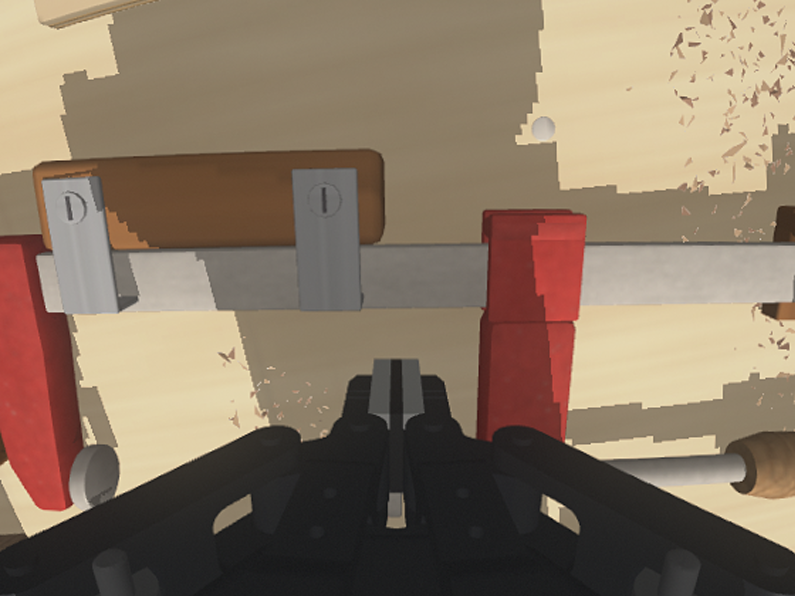

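>>> arm_command([
  [0, -0.13, -0.89, -0.2, 0, 0, 0],
  [0, -0.13, -0.89, 0, 0, 0, 0],
  [0, -0.13, -0.89, 0, 0, 0, 0],
  [0, -0.13, -0.89, 0, 0, 0, 0],
  [0, -0.13, -0.89, 0, 0, 0, 0],
  [0, -0.13, -0.89, 0, 0, 0, 0],
  [0, -0.12, -0.8, 0, 0, 0, 0],
  [0, -0.1, -0.6, 0, 0, 0, 0],
  [0, 0, 0, 0, 0, 0, 0],
  [0, 0, 0, 0, 0, 0, 0],
])

```text
clock: 4.43
eef_pos: [616.5, -37.6, 5.0]
tool_rot: [0.587, 1.569, -2.714]
force: [-0.0, -0.2, -0.9]
width: 0.2
```

```bash
python3 - <<'E'
from h import *
s=ctrl.read_state();print(s["eef_pos"],s["force"])
im=ctrl.get_image("wrist"); crop(im,0,0,560,420,1.42,"pics/w3.png")
E
```

```text
[616.50402781 -37.60823362   4.98804496] [-0.02533997 -0.24078633 -0.85292811]
```

View pics/w3.png

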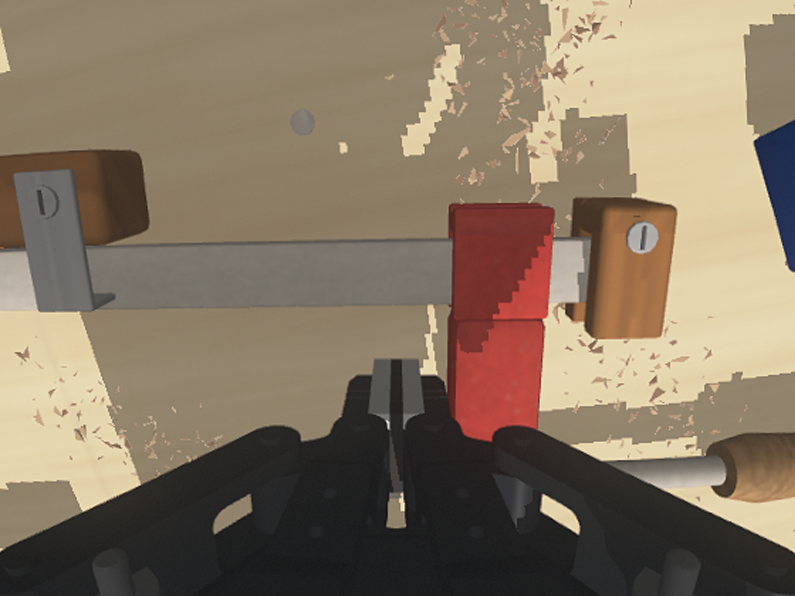

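>>> arm_command([
  [0, -0.05, -0.3, 0, 0, 0, 0],
  [0, 0, 0, 0, 0, 0, 0],
  [0, 0.15, 1, 2, 0, 0, 0],
  [0, 0.1, 0.5, 4, 0, 0, 0],
  [0, 0, 0, 4, 0, 0, 0],
  [1, 0, 0, 3, 0, 0, 0],
  [1, 0, 0, 0, 0, 0, 0],
])

```text
clock: 5.07
eef_pos: [623.7, -24.4, 141.9]
tool_rot: [-3.018, 1.559, -0.035]
force: [0.1, 0.3, 0.6]
width: 23.3
```

```bash
python3 - <<'E'
from h import *
T=wristT();np.save("T2.npy",T);im=ctrl.get_image("wrist"); crop(im,0,0,560,420,1.42,"pics/w4.png")
im=ctrl.get_image("top"); crop(im,190,110,390,250,4,"pics/t4.png");s=ctrl.read_state();print(s["eef_pos"],s["force"],s["width"])
E
```

```text
[620.06542194 -24.33970459 136.69973177] [ 0.0208368  -0.39226945 -0.3800564 ] 38.15768713193531
```

View pics/w4.png

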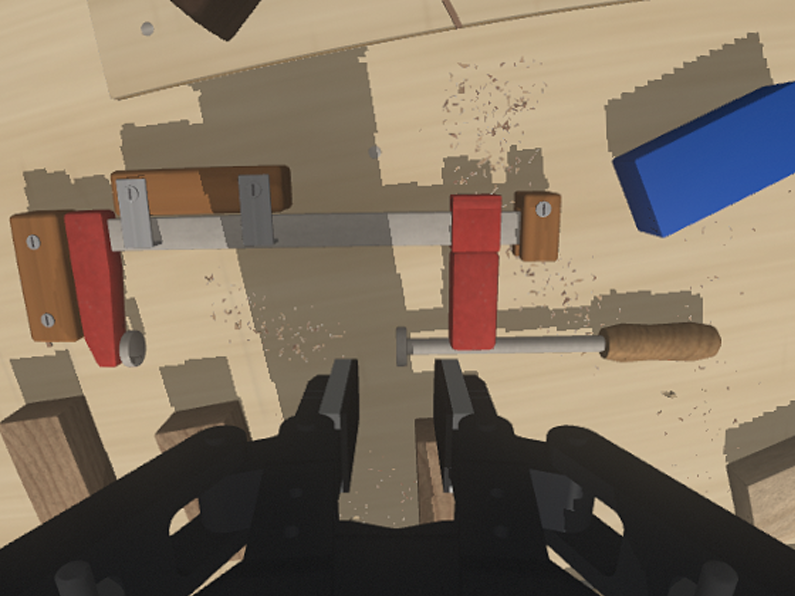

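>>> arm_command([
  [1, -2.33, 2.1, 0, 0, 0, 1.9],
  [1, -2.33, 2.1, -1, 0, 0, 1.9],
  [1, -2.33, 2.1, -1, 0, 0, 1.9],
  [1, -2.33, 2.1, -1, 0, 0, 1.9],
  [1, -2.33, 2.1, -1, 0, 0, 1.9],
  [1, -2.33, 2.1, -1, 0, 0, 1.9],
  [1, 0, 0, -1, 0, 0, 0],
  [1, 0, 0, 0, 0, 0, 0],
  [1, 0, 0, 0, 0, 0, 0],
])

```text
clock: 5.92
eef_pos: [478.9, 101.0, 74.1]
tool_rot: [0.397, 1.568, -2.705]
force: [-0.2, 0.1, -0.1]
width: 85.5
```

```bash
python3 - <<'E'
from h import *
T=wristT();np.save("T3.npy",T);im=ctrl.get_image("wrist"); crop(im,0,0,560,420,1.42,"pics/w5.png")
s=ctrl.read_state();print(s["eef_pos"],s["force"],s["width"]);T0=T@np.linalg.inv(ctrl.calibration("wrist")["T_tool_cam"]);print(T0[:3,:3].round(3))
c=ctrl.calibration("wrist")
for x,y in [(-49,22.5),(-49,-22.5),(49,22.5),(49,-22.5)]:
    t=np.radians(2.9);P=[515.3+x*np.cos(t)-y*np.sin(t),103.7+x*np.sin(t)+y*np.cos(t),30]; print((w2px(c,P,T)*1.42).round())
E
```

```text
[479.89937508 100.66972199  74.70256961] [-0.17290602 -0.37988656 -0.04699181] 85.58763555992546
[[-0.003  0.04  -0.999]
 [-0.001 -0.999 -0.04 ]
 [-1.     0.001  0.003]]
[340. 366.]
[452. 365.]
[330. 109.]
[457. 108.]
```

View pics/w5.png

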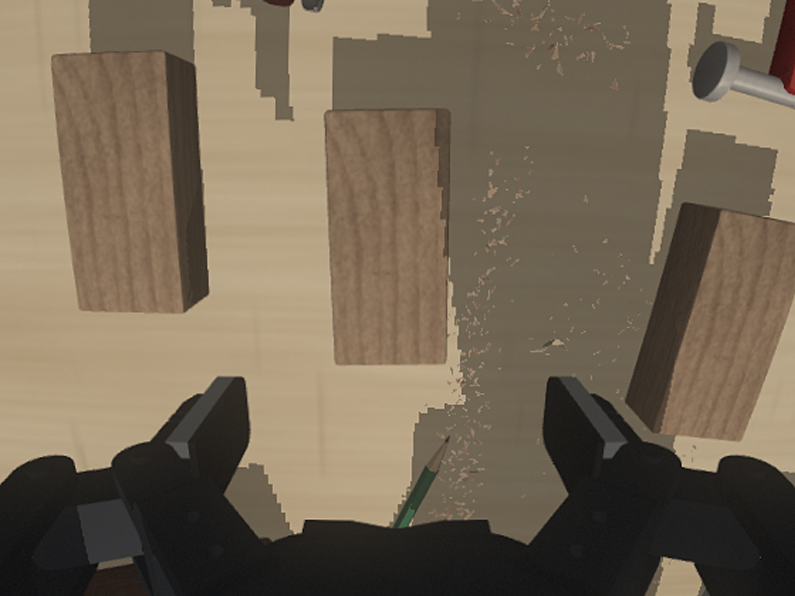

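>>> arm_command([
  [1, 0, 0.25, -3, 0, 0, 0],
  [1, 0, 0, -3, 0, 0, 0],
  [1, 0, 0, -1.1, 0, 0, 0],
  [1, 0, 0, 0, 0, 0, 0],
  [0, 0, 0, 0, 0, 0, 0],
  [0, 0, 0, 0, 0, 0, 0],
  [0, 0, 0, 0, 0, 0, 0],
  [0, 0, 0, 0, 0, 0, 0],
  [0, 0, 0, 0, 0, 0, 0],
])

```text
clock: 6.72
eef_pos: [480.6, 104.1, 5.9]
tool_rot: [-3.002, 1.568, 0.179]
force: [-0.4, -0.5, 5.3]
width: 44.0
```

```bash
python3 - <<'E'
from h import *
im=ctrl.get_image("wrist"); crop(im,0,0,560,420,1.42,"pics/w6.png")
s=ctrl.read_state();print(s["eef_pos"],s["force"],s["width"])
E
```

```text
[480.64094184 104.12955888   5.90081736] [-0.92013083 -0.17253482  6.50639406] 43.964004137519396
```

View pics/w6.png

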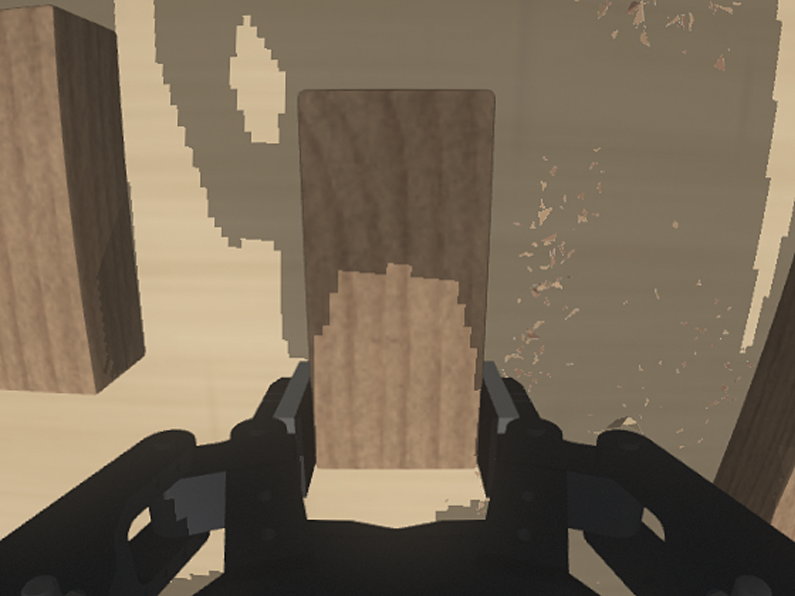

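```bash
cat >> h.py <<'E'
ang=np.radians(-98.5); EY=np.array([np.cos(ang),np.sin(ang)]); EX=np.array([EY[1],-EY[0]]); CO=np.array([669.3,124.8])
def toC(p): p=np.array(p)[:2]-CO; return np.array([p@EX,p@EY]).round(1)
def frC(x,y): return (CO+x*EX+y*EY).round(1)
E
python3 - <<'E'
from h import *
c=ctrl.calibration("wrist");T=wristT();e=ctrl.read_state()["eef_pos"]
for u,v in [(397,90),(397,468),(298,95),(495,95)]: w=px2w(c,u/1.42,v/1.42,30,T); print(w-e,toC(w))
print(toC(e), frC(89,24),frC(84+5,24))
E
```

```text
[83.22127595  4.08378871 24.09918264] [101.8  32. ]
[-13.53351658   0.04275581  24.09918264] [196.9  50.3]
[81.39107114 26.32318162 24.09918264] [106.9  10.3]
[ 83.21562996 -18.0077469   24.09918264] [98.6 53.8]
[183.5  48.3] [577.7 114.2] [577.7 114.2]
```

>>> arm_command([
  [0, 0.7, 0.2, 0.05, 0, 0, -3.6],
  [0, 0.7, 0.6, 0, 0, 0, -3.6],
  [0, 0.7, 0.6, 0, 0, 0, -3.6],
  [0, 0.22, 0.51, 0, 0, 0, 0],
  [0, 0, 0, 0, 0, 0, 0],
])

```text
clock: 7.18
eef_pos: [504.6, 124.8, 5.9]
tool_rot: [-2.63, 1.567, 0.367]
force: [1.4, 3.5, 4.0]
width: 43.8
```

```bash
python3 - <<'E'
from h import *
im=ctrl.get_image("wrist"); crop(im,0,0,560,420,1.42,"pics/w7.png")
s=ctrl.read_state();print(s["eef_pos"],s["force"],s["width"],toC(s["eef_pos"]),(frC(89,26)-s["eef_pos"][:2]))
E
```

```text
[504.60587468 124.77092489   5.9223055 ] [1.47664145 3.0852843  4.81692378] 43.84917909930492 [162.9  24.4] [ 72.79412532 -12.57092489]
```

View pics/w7.png

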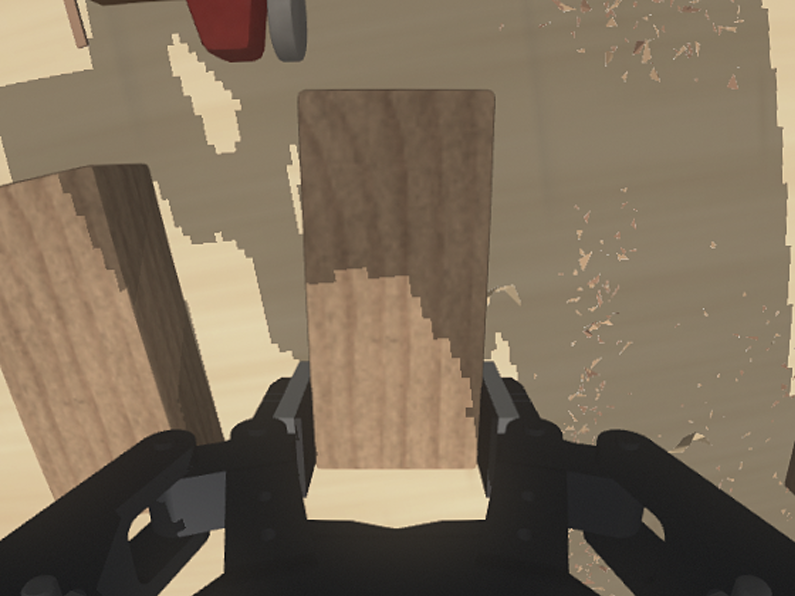

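>>> arm_command([
  [0, 1.1, -0.4, 0, 0, 0, 0],
  [0, 1.3, -0.2, 0, 0, 0, 0],
  [0, 1.3, -0.2, 0, 0, 0, 0],
  [0, 1.3, -0.2, 0, 0, 0, 0],
  [0, 1.2, -0.2, 0, 0, 0, 0],
  [0, 1.0, -0.15, 0, 0, 0, 0],
  [0, 0, 0, 0, 0, 0, 0],
])

```text
clock: 7.82
eef_pos: [573.2, 109.6, 5.8]
tool_rot: [0.073, 1.567, 3.068]
force: [-3.0, -0.6, 12.3]
width: 44.3
```

```bash
python3 - <<'E'
from h import *
T=wristT();np.save("T4.npy",T);im=ctrl.get_image("wrist"); crop(im,0,0,560,420,1.42,"pics/w8.png")
s=ctrl.read_state();print(s["eef_pos"],s["force"],s["width"],toC(s["eef_pos"]))
E
```

```text
[573.27880077 109.60648799   5.84038783] [-3.42749245  0.87459994 10.56415113] 43.89943831817279 [92.7 29.2]
```

View pics/w8.png

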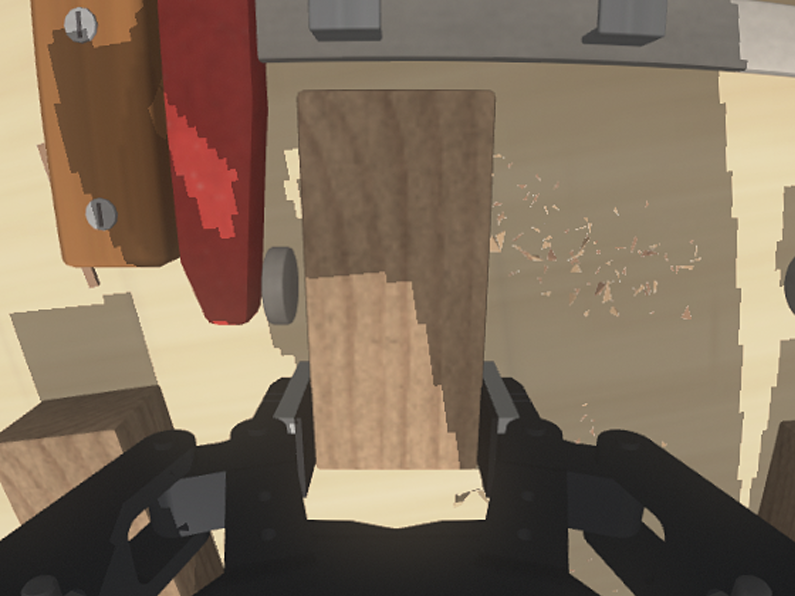

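```bash
python3 - <<'E'
from h import *
c=ctrl.calibration("wrist");T=np.load("T4.npy");im=cv2.imread("pics/w8.png"); crop(im,220,20,780,130,1.42,"pics/w8c.png")
for u,v,z in [(397,90,30),(265,57,15),(397,58,15),(529,61,15),(700,66,15),(298,95,30),(495,95,30),(298,285,12),(790,285,12)]: w=px2w(c,u/1.42,v/1.42,z,T); print(w.round(1),toC(w))
T0=T@np.linalg.inv(c["T_tool_cam"]); print(np.degrees(np.arctan2(T0[1,1],T0[0,1])))
E
```

```text
[655.6  98.2  30. ] [ 9.6 28.3]
[670.4 129.3  15. ] [-0.4 -4.6]
[665.   96.8  15. ] [ 0.1 28.4]
[659.9  64.1  15. ] [ 0.3 61.4]
[654.   19.3  15. ] [ -0.5 106.6]
[658.  120.3  30. ] [10.5  6.2]
[651.6  76.6  30. ] [10.4 50.3]
[610.7 132.9  12. ] [59.1  0.7]
[589.8 -11.4  12. ] [ 58.5 146.4]
-98.41325467737836
```

View pics/w8c.png

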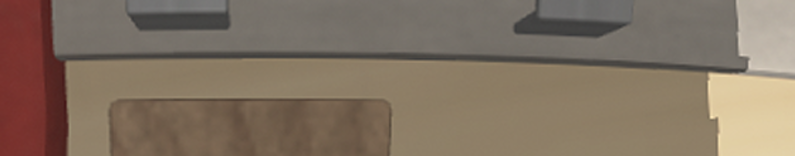

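```bash
python3 - <<'E'
from h import *
c=ctrl.calibration("wrist");T=np.load("T2.npy")
for u,v,z in [(398,345,12),(408,345,12),(452,260,21),(452,340,21),(497,300,21),(111,240,15),(448,244,15)]: w=px2w(c,u/1.42,v/1.42,z,T); print(w.round(1),toC(w))
T=np.load("T4.npy")
for z in (0,12,23):print(toC(px2w(c,788/1.42,285/1.42,z,T)))
E
```

```text
[589.1 -19.1  12. ] [ 58.  154.1]
[588.2 -24.8  12. ] [ 58.1 159.9]
[635.6 -55.6  21. ] [  6.6 183.4]
[590.6 -49.8  21. ] [ 52.  184.3]
[609.8 -77.2  21. ] [ 29.  208.6]
[676.  129.7  15. ] [-5.9 -5.8]
[643.5 -55.1  15. ] [ -1.1 181.7]
[ 61.6 156.1]
[ 58.5 145.8]
[ 55.8 136.3]
```

>>> arm_command([
  [0, 0.3, 0.2, 0, 0, 0, 0],
  [0, 0.25, 0.13, 0, 0, 0, 0],
  [0, 0, 0, 0, 0, 0, 0],
  [1, 0, 0, 0, 0, 0, 0],
  [1, 0, 0, 0.2, 0, 0, 0],
  [1, 0, 0, 0.3, 0, 0, 0],
  [1, 0, 0, 1, 0, 0, 0],
  [1, 0, 0, 2, 0, 0, 0],
  [1, 0, 0, 3, 0, 0, 0],
  [1, 0, 0, 3, 0, 0, 0],
])

```text
clock: 8.7
eef_pos: [579.7, 112.9, 100.8]
tool_rot: [0.4, 1.569, -2.89]
force: [0.3, -0.8, 0.6]
width: 85.6
```

```bash
python3 - <<'E'
from h import *
c=ctrl.calibration("wrist");T=np.load("T3.npy")
for u,v,z in [(662,432,30),(740,440,30),(720,208,30)]: w=px2w(c,u/1.42,v/1.42,z,T); print(w.round(1),toC(w))
T=wristT();np.save("T5.npy",T);im=ctrl.get_image("wrist"); crop(im,0,0,560,420,1.42,"pics/w9.png")
s=ctrl.read_state();print(s["eef_pos"],s["force"],s["width"],toC(s["eef_pos"]),s["clock"])
E
```

```text
[438.9 -15.6  30. ] [207.1 172.9]
[434.9 -54.3  30. ] [205.4 211.8]
[535.7 -20.6  30. ] [110.6 163.6]
[583.77652956 113.55535542 106.98224539] [0.18558487 0.58328455 3.31725243] 85.17014212472901 [82.9 23.8] 8.75
```

View pics/w9.png

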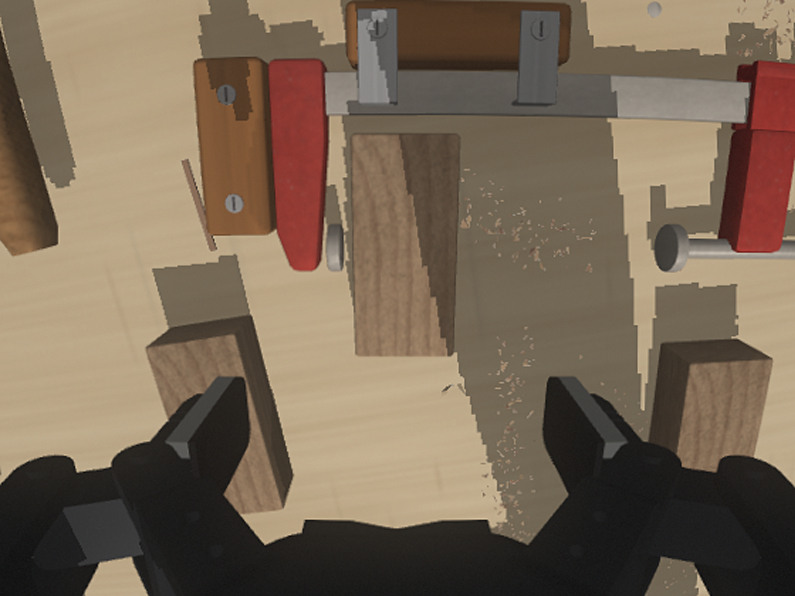

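>>> arm_command([
  [1, -2.2, -2.5, 0, 0, 0, 0.6],
  [1, -2.2, -2.5, 0, 0, 0, 0.6],
  [1, -2.2, -2.5, 0, 0, 0, 0.6],
  [1, -2.2, -2.5, 0, 0, 0, 0],
  [1, -2.2, -2.5, -1, 0, 0, 0],
  [1, -2.2, -2.5, -2, 0, 0, 0],
  [1, 0, 0, -1, 0, 0, 0],
  [1, 0, 0, 0, 0, 0, 0],
])

```text
clock: 9.42
eef_pos: [446.2, -38.8, 59.0]
tool_rot: [0.287, 1.568, -2.975]
force: [0.3, 0.7, 0.0]
width: 85.5
```

```bash
python3 - <<'E'
from h import *
T=wristT();np.save("T6.npy",T);im=ctrl.get_image("wrist"); crop(im,0,0,560,420,1.42,"pics/w10.png")
s=ctrl.read_state();print(s["eef_pos"],s["force"],s["width"],toC(s["eef_pos"]),s["clock"])
E
```

```text
[448.20272806 -37.42082696  59.71453346] [ 0.1118155   0.90635806 -0.01943714] 85.11474977148013 [194.7 193.1] 9.4667
```

View pics/w10.png

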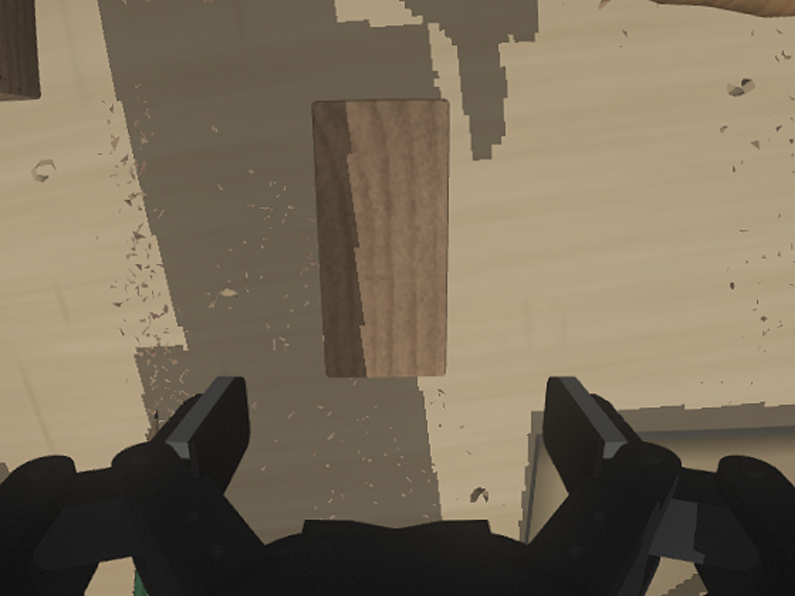

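```bash
python3 - <<'E'
from h import *
c=ctrl.calibration("wrist");T=np.load("T6.npy")
for u,v,z in [(540,432,8),(540,432,0),(528,520,0),(313,102,30),(448,100,30),(327,376,30),(445,375,30)]: w=px2w(c,u/1.42,v/1.42,z,T); print(w.round(1),toC(w))
E
```

```text
[391.4 -95.3   8. ] [242.3 258.8]
[386.3 -97.4   0. ] [247.  261.6]
[337.3 -90.3   0. ] [296.6 261.8]
[535.  -21.4  30. ] [111.2 164.4]
[530.4 -65.   30. ] [109.4 208.2]
[439.1 -11.1  30. ] [207.6 168.5]
[434.3 -54.9  30. ] [205.8 212.5]
```

>>> arm_command([
  [0.85, 0.25, 0.3, -2.5, 0, 0, 0],
  [0.85, 0, 0, -2, 0, 0, 0],
  [0.85, 0, 0, -0.9, 0, 0, 0],
  [0.5, 0, 0, 0, 0, 0, 0],
  [0, 0, 0, 0, 0, 0, 0],
  [0, 0, 0, 0, 0, 0, 0],
  [0, 0, 0, 0, 0, 0, 0],
])

```text
clock: 10.05
eef_pos: [450.1, -34.7, 22.2]
tool_rot: [0.522, 1.562, -2.735]
force: [-0.0, 1.0, 4.1]
width: 43.0
```

```bash
python3 - <<'E'
from h import *
s=ctrl.read_state();print(s["eef_pos"],s["force"],s["width"],toC(s["eef_pos"]),s["clock"],frC(89,130),frC(160,130))
E
```

```text
[450.07075247 -34.68587717  22.22818462] [-0.02210296  1.04002739  4.11745267] 42.99928265376377 [193.2 190.1] 10.05 [562.1   9.4] [491.8  19.9]
```

```bash
python3 - <<'E'
from h import *
s=ctrl.read_state();im=ctrl.get_image("wrist"); crop(im,0,0,560,420,1.42,"pics/w11.png");print(s["eef_pos"],s["qd"].round(3))
im=ctrl.get_image("scene");crop(im,230,140,470,320,3.3,"pics/s11.png");s=ctrl.read_state();print(s["eef_pos"],s["force"])
E
```

```text
[450.07075247 -34.68587717  22.22818462] [-0.     0.    -0.001  0.002  0.017 -0.003 -0.015]
[450.07873859 -34.69170881  22.20666644] [-0.24148084  1.07570597  6.25890804]
```

View pics/w11.png

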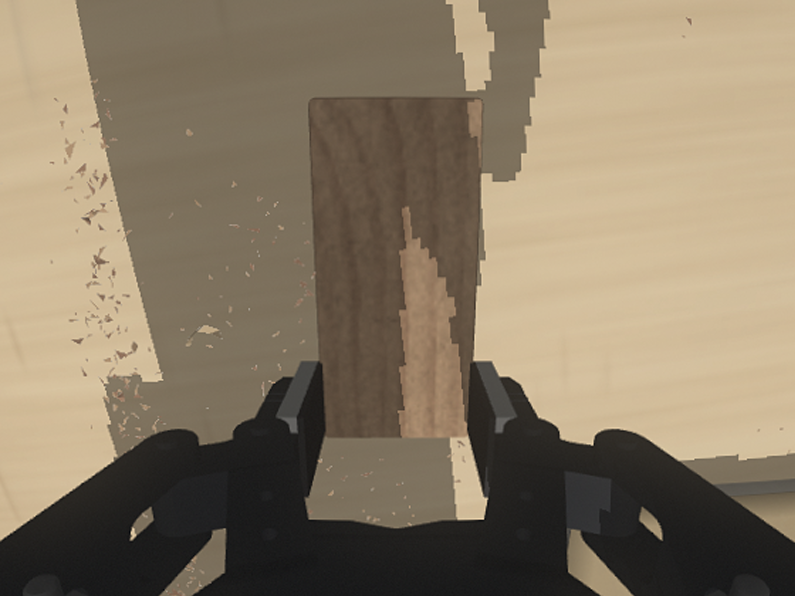

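View pics/s11.png

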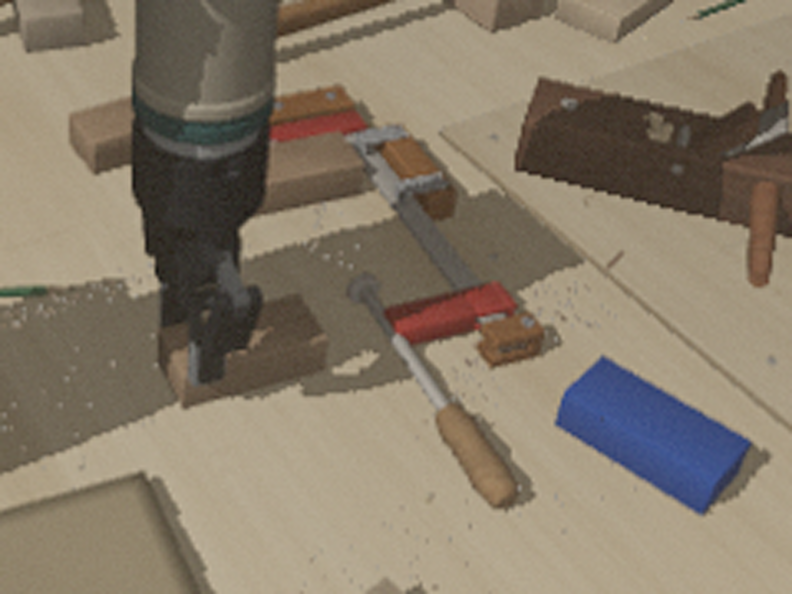

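>>> arm_command([
  [0.8, 0, 0, 0, 0, 0, 0],
  [0.8, 0, 0, 0, 0, 0, 0],
  [0.8, 0, 0, 0, 0, 0, 0],
  [0.8, 0, 0, -1, 0, 0, 0],
  [0.8, 0, 0, -0.7, 0, 0, 0],
  [0.8, 0, 0, 0, 0, 0, 0],
  [0.8, 0, 0, 0, 0, 0, 0],
])

```text
clock: 10.73
eef_pos: [448.4, -35.5, 3.9]
tool_rot: [0.395, 1.558, -2.863]
force: [-0.3, 0.5, -0.3]
width: 68.4
```

>>> arm_command([
  [0, 0, 0, 0, 0, 0, 0],
  [0, 0, 0, 0, 0, 0, 0],
  [0, 0, 0, 0, 0, 0, 0],
  [0, 0, 0, 0, 0, 0, 0],
  [0, 0.4, 0.7, 0.05, 0, 0, -0.6],
  [0, 0.9, 1.2, 0, 0, 0, -0.6],
  [0, 0.9, 1.2, 0, 0, 0, -0.5],
  [0, 0.9, 1.2, 0, 0, 0, 0],
  [0, 0.7, 1.2, 0, 0, 0, 0],
  [0, 0, 0, 0, 0, 0, 0],
])

```text
clock: 11.57
eef_pos: [489.9, 24.6, 4.8]
tool_rot: [-0.023, 1.564, 2.977]
force: [1.9, 2.7, 2.8]
width: 43.8
```

```bash
cat >> h.py <<'E'
def look(n):
    c=ctrl.calibration("wrist"); T=wristT(); np.save(f"T_{n}.npy",T); s=ctrl.read_state(); im=ctrl.get_image("wrist"); crop(im,0,0,560,420,1.42,f"pics/{n}.png")
    T0=T@np.linalg.inv(c["T_tool_cam"]); print(s["clock"],s["eef_pos"].round(1),"C",toC(s["eef_pos"]),"yaw",np.degrees(np.arctan2(T0[1,1],T0[0,1])).round(2),"F",s["force"].round(1),"w",s["width"])
def P(n,u,v,z): 
    w=px2w(ctrl.calibration("wrist"),u/1.42,v/1.42,z,np.load(f"T_{n}.npy")); print((u,v),w.round(1),"C",toC(w))
E
python3 -c "
from h import *
look('w12')"
```

```text
11.5667 [489.9  24.6   4.8] C [162.6 125.6] yaw -98.1 F [1.9 2.7 2.8] w 43.792466113803464
```

View pics/w12.png

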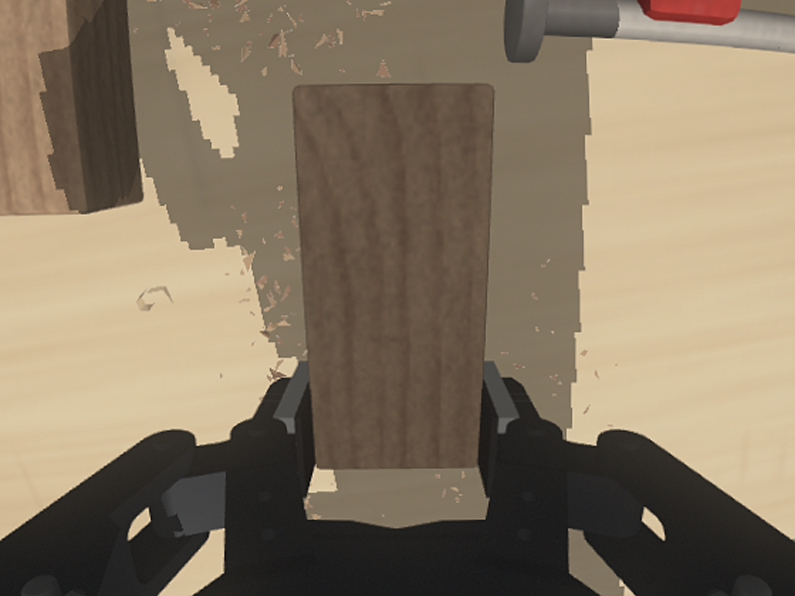

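```bash
python3 -c "
from h import *
P('w12',520,30,12);P('w12',493,90,30);P('w12',295,92,30);P('w12',397,468,30);P('w12',530,30,12)
print((frC(91,130)-frC(162.6,125.6)))"
```

```text
(520, 30) [584.8 -19.3  12. ] C [ 62.2 155. ]
(493, 90) [569.5  -7.4  30. ] C [ 79.1 145.5]
(295, 92) [575.3  36.   30. ] C [ 79.9 101.7]
(397, 468) [477.3  27.   30. ] C [175.4 125.1]
(530, 30) [584.5 -21.8  12. ] C [ 62.1 157.6]
[ 70.2 -14.9]
```

>>> arm_command([
  [0, 0.9, -0.6, 0, 0, 0, -0.5],
  [0, 1.3, -0.2, 0, 0, 0, 0],
  [0, 1.3, -0.2, 0, 0, 0, 0],
  [0, 1.3, -0.2, 0, 0, 0, 0],
  [0, 1.3, -0.2, 0, 0, 0, 0],
  [0, 1.1, -0.15, 0, 0, 0, 0],
  [0, 0, 0, 0, 0, 0, 0],
  [0, 0, 0, 0, 0, 0, 0],
])

```text
clock: 12.28
eef_pos: [516.0, 9.2, -1.2]
tool_rot: [0.231, 1.483, -3.063]
force: [-71.0, 20.8, 30.1]
width: 44.3
```

```bash
python3 -c "
from h import *
look('w13')"
```

```text
12.2833 [516.    9.2  -1.2] C [134.5 137. ] yaw -98.71 F [-71.   20.8  30.1] w 44.25998910390233
```

View pics/w13.png

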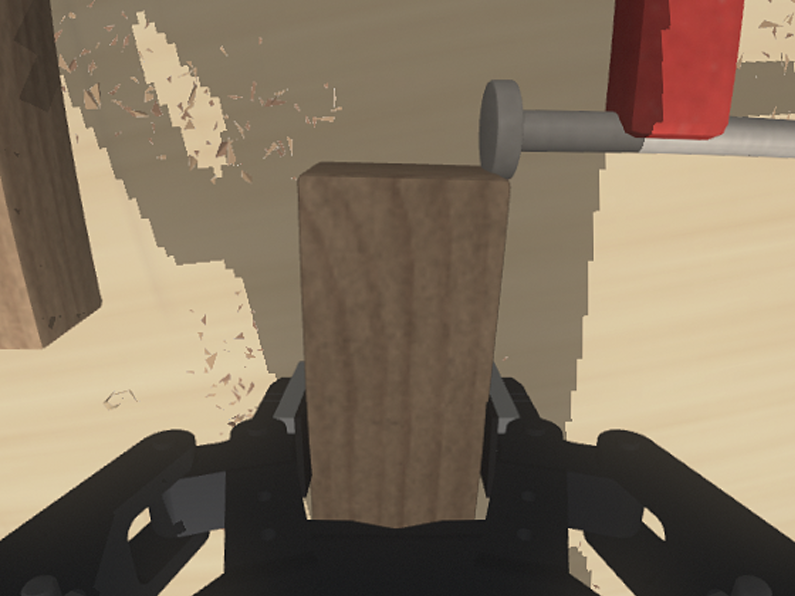

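>>> arm_command([
  [0, -1, 0.2, 0.1, 0, 0, 0],
  [0, -1, 0.3, 0.1, 0, 0, 0],
  [0, 0, 0.3, 0, 0, 0, 0],
  [0, 0, 0, 0, 0, 0, 0],
])

```text
clock: 12.67
eef_pos: [516.8, 10.4, 3.0]
tool_rot: [0.372, 1.519, -2.926]
force: [-35.1, 4.9, 15.8]
width: 43.8
```

```bash
python3 -c "
from h import *
look('w14')"
```

```text
12.6667 [516.8  10.4   3. ] C [133.9 135.6] yaw -98.92 F [-35.1   4.9  15.8] w 43.84347989742361
```

View pics/w14.png

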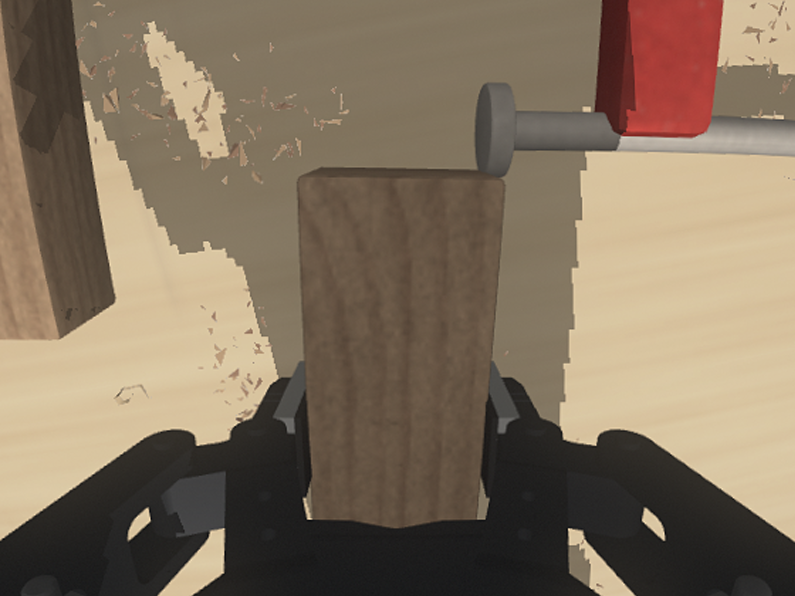

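>>> arm_command([
  [0, -1, 0.2, 0, 0, 0, 0],
  [0, -1, 0.2, 0, 0, 0, 0],
  [0, -0.5, 0.2, 0, 0, 0, 0],
  [0, 0, 0, 0, 0, 0, 0],
])

```text
clock: 13.05
eef_pos: [512.4, 18.1, 6.4]
tool_rot: [0.425, 1.557, -2.87]
force: [0.5, 0.1, 0.2]
width: 44.2
```

```bash
python3 -c "
from h import *
look('w15')"
```

```text
13.05 [512.4  18.1   6.4] C [139.4 128.7] yaw -98.81 F [0.5 0.1 0.2] w 44.15259561853292
```

View pics/w15.png

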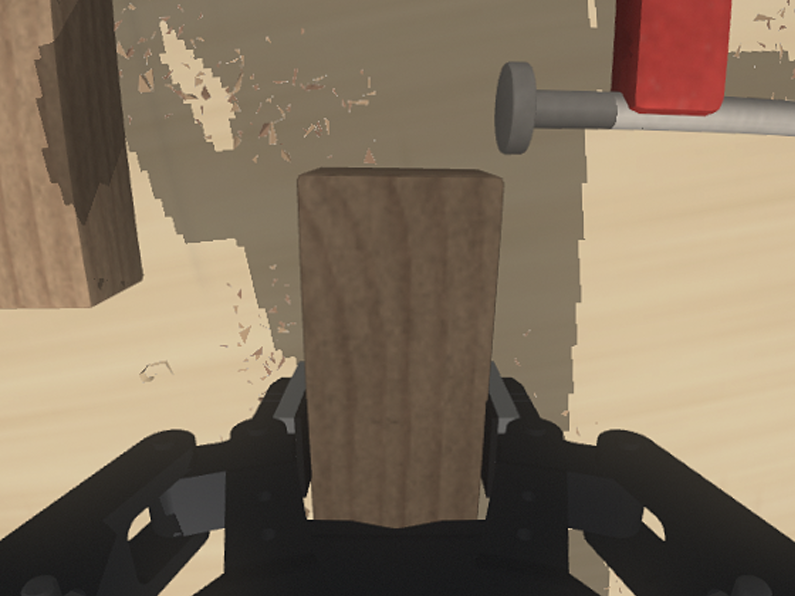

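```bash
python3 -c "
from h import *
n='w15'
P(n,508,108,12);P(n,503,182,30);P(n,298,182,30);P(n,313,520,30);P(n,478,520,30);P(n,612,60,21);P(n,618,100,21)"
```

```text
(508, 108) [588.4 -22.1  12. ] C [ 58.3 157.3]
(503, 182) [571.3 -15.1  30. ] C [ 76.3 152.9]
(298, 182) [578.5  31.9  30. ] C [ 76.1 105.3]
(313, 520) [484.8  47.6  30. ] C [171.  103.6]
(478, 520) [4.773e+02 4.000e-01 3.000e+01] C [171.5 151.4]
(612, 60) [595.9 -46.6  21. ] C [ 47.3 180.3]
(618, 100) [586.4 -47.4  21. ] C [ 56.6 182.6]
```

>>> arm_command([
  [0.75, 0, 0, 0, 0, 0, 0],
  [0.75, 0, 0, 0, 0, 0, 0],
  [0.75, 0, 0, 0, 0, 0, 0],
  [0.75, -1, 0.15, 0, 0, 0, 0],
  [0.75, -1, 0.15, -0.1, 0, 0, 0],
  [0.75, 0, 0, -0.1, 0, 0, 0],
  [0.75, 0, 0, 0, 0, 0, 0],
])

```text
clock: 13.68
eef_pos: [494.0, 21.1, 4.5]
tool_rot: [0.459, 1.559, -2.837]
force: [0.2, -0.8, 0.3]
width: 63.9
```

```bash
python3 -c "
from h import *
look('w16')
im=ctrl.get_image('scene');crop(im,230,140,470,320,3.3,'pics/s16.png')"
```

```text
13.6833 [494.   21.1   4.5] C [158.  128.5] yaw -98.83 F [ 0.2 -0.8  0.3] w 63.94162762068187
```

View pics/w16.png

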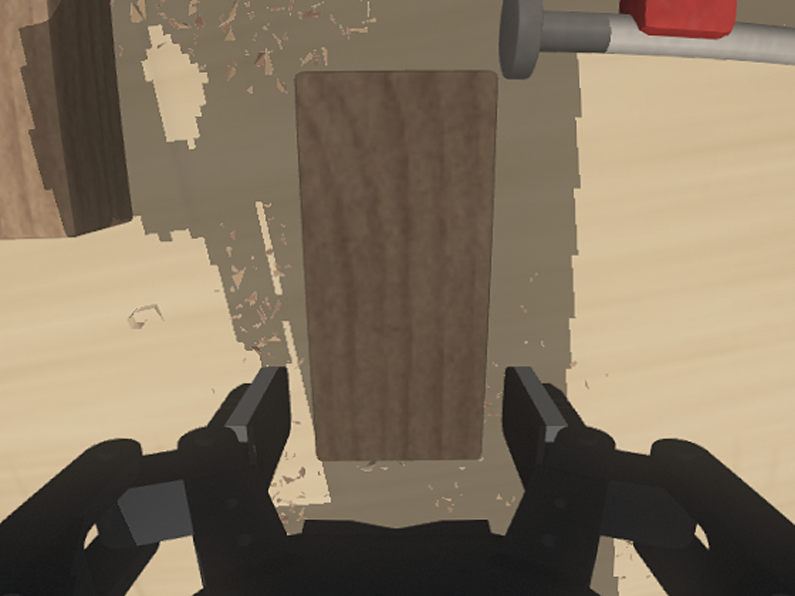

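View pics/s16.png

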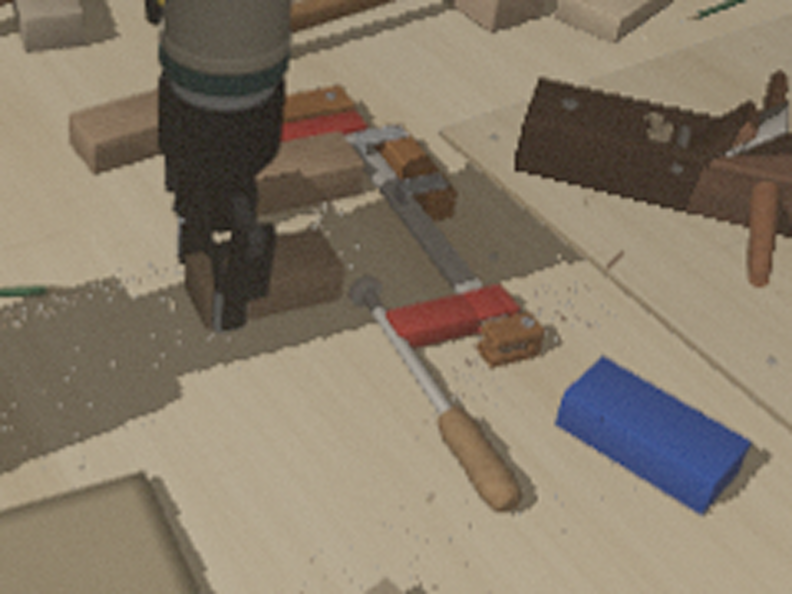

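```bash
python3 -c "
from h import *
n='w16'
P(n,512,38,12);P(n,502,60,2);P(n,497,78,30);P(n,296,78,30);P(n,318,459,30);P(n,481,459,30)"
```

```text
(512, 38) [586.6 -21.6  12. ] C [ 60.1 157.1]
(502, 60) [583.1 -20.8   2. ] C [ 63.8 156.8]
(497, 78) [575.6 -12.9  30. ] C [ 72.3 150.1]
(296, 78) [582.3  30.6  30. ] C [ 72.1 106. ]
(318, 459) [487.7  44.4  30. ] C [167.7 106.4]
(481, 459) [480.8   0.8  30. ] C [168.1 150.5]
```

>>> arm_command([
  [0, 0, 0, 0, 0, 0, 0],
  [0, 0, 0, 0, 0, 0, 0],
  [0, 0, 0, 0, 0, 0, 0],
  [0, 0, 0, 0, 0, 0, 0],
  [0, 0.6, -0.09, 0, 0, 0, 0],
  [0, 0.7, -0.1, 0, 0, 0, 0],
  [0, 0.7, -0.1, 0, 0, 0, 0],
  [0, 0, 0, 0, 0, 0, 0],
])

```text
clock: 14.45
eef_pos: [513.3, 18.3, 4.9]
tool_rot: [0.419, 1.558, -2.877]
force: [-3.7, 0.6, 8.6]
width: 44.2
```

```bash
python3 -c "
from h import *
look('w17')"
```

```text
14.45 [513.3  18.3   4.9] C [138.6 128.4] yaw -98.84 F [-3.7  0.6  8.6] w 44.247553436988
```

View pics/w17.png

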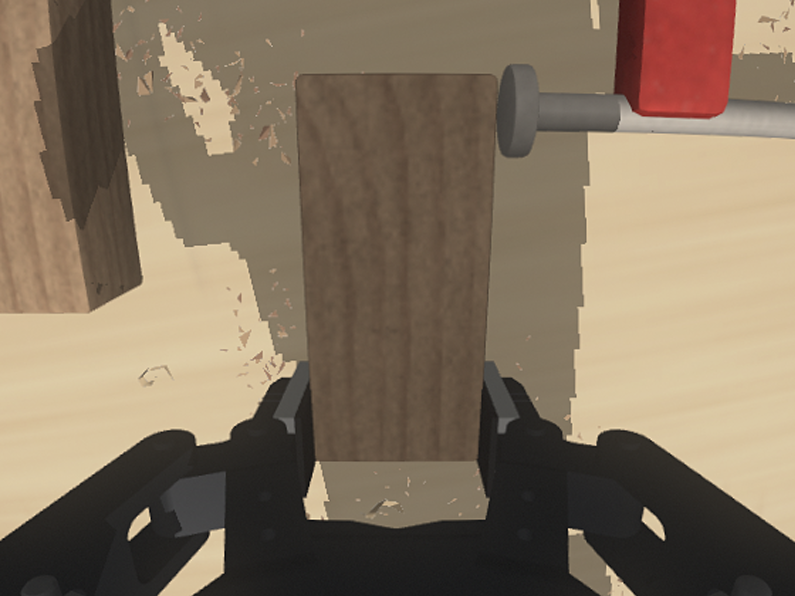

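>>> arm_command([
  [0, 0.9, -0.04, 0, 0, 0, 0],
  [0, 0.9, -0.13, 0, 0, 0, 0],
  [0, 0.9, -0.13, 0, 0, 0, 0],
  [0, 0.9, -0.13, 0, 0, 0, 0],
  [0, 0.9, -0.13, 0, 0, 0, 0],
  [0, 0, 0, 0, 0, 0, 0],
  [0, 0, 0, 0, 0, 0, 0],
])

```text
clock: 15.08
eef_pos: [559.5, 12.7, 5.0]
tool_rot: [0.428, 1.56, -2.868]
force: [-0.6, -0.7, 4.4]
width: 44.0
```

```bash
python3 -c "
from h import *
look('w18')"
```

```text
15.0833 [559.5  12.7   5. ] C [ 92.  127.1] yaw -98.86 F [-0.6 -0.7  4.4] w 44.017563743302354
```

View pics/w18.png

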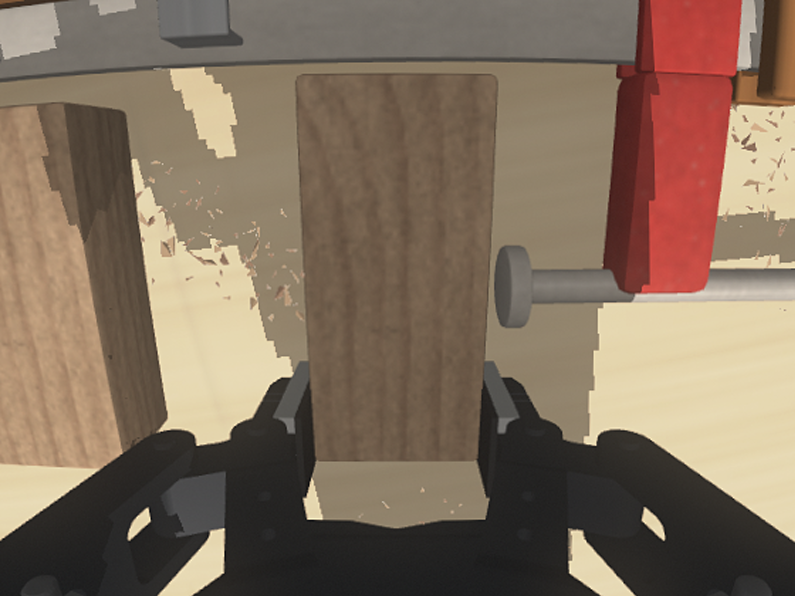

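>>> arm_command([
  [0, -0.04, -0.3, 0, 0, 0, 0],
  [0, 0, 0, 0, 0, 0, 0],
  [1, 0, 0, 0, 0, 0, 0],
  [1, 0, 0, 0.2, 0, 0, 0],
  [1, 0, 0, 0.3, 0, 0, 0],
  [1, 0, 0, 1.5, 0, 0, 0],
  [1, 0, 0, 3, 0, 0, 0],
  [1, 0, 0.5, 2.5, 0, 0, 0],
  [1, -1.1, 3.1, 0, 0, 0, 1.7],
  [1, -1.1, 3.2, 0, 0, 0, 1.7],
  [1, -1.1, 3.3, 0, 0, 0, 1.7],
  [1, -1.1, 3.3, 0, 0, 0, 1.7],
  [1, -1.1, 3.3, 0, 0, 0, 1.7],
  [1, -1.1, 3.1, 0, 0, 0, 1.5],
  [1, 0, 0, 0, 0, 0, 0],
  [1, 0, 0, 0, 0, 0, 0],
])

```text
clock: 16.47
eef_pos: [491.2, 210.0, 79.8]
tool_rot: [0.367, 1.559, -2.749]
force: [0.5, -1.0, 0.3]
width: 85.5
```

```bash
python3 -c "
from h import *
look('w19')"
```

```text
16.4667 [491.2 210.   79.8] C [188.7 -57.9] yaw -88.57 F [ 0.5 -1.   0.3] w 85.49081707567217
```

View pics/w19.png

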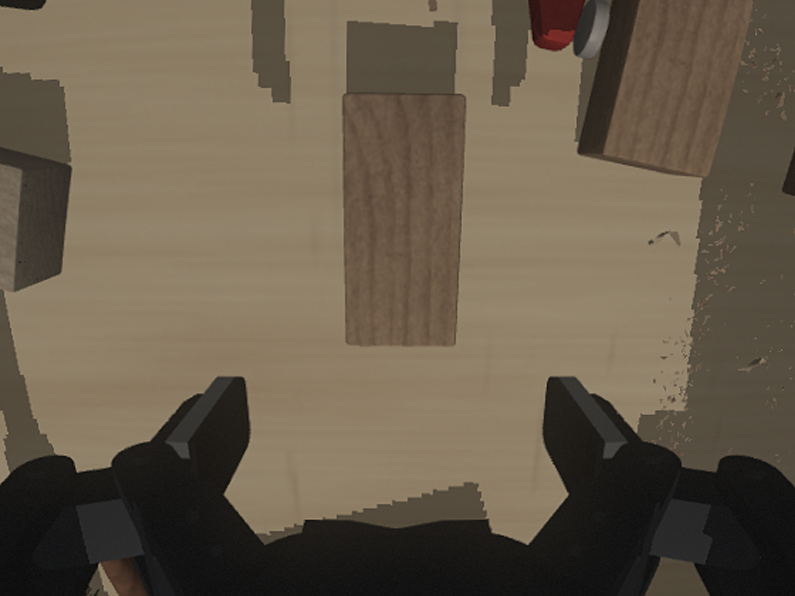

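```bash
python3 -c "
from h import *
n='w19'
P(n,344,96,30);P(n,465,96,30);P(n,347,345,30);P(n,455,345,30);P(n,580,150,0);P(n,605,155,30);P(n,700,175,30)"
```

```text
(344, 96) [580.6 231.7  30. ] C [103.6 -92.6]
(465, 96) [581.8 188.   30. ] C [ 95.9 -49.5]
(347, 345) [484.4 230.5  30. ] C [198.5 -77.2]
(455, 345) [485.5 186.2  30. ] C [190.9 -33.6]
(580, 150) [564.9 132.7   0. ] C [104.4   7.6]
(605, 155) [563.1 133.7  30. ] C [106.4   6.9]
(700, 175) [557.6  94.3  30. ] C [106.   46.7]
```

>>> arm_command([
  [0.8, 0.4, -0.15, -3, 0, 0, 0],
  [0.8, 0, 0, -3, 0, 0, 0],
  [0.8, 0, 0, -1.5, 0, 0, 0],
  [0.8, 0, 0, 0, 0, 0, 0],
  [0.8, 0, 0, 0, 0, 0, 0],
  [0, 0, 0, 0, 0, 0, 0],
  [0, 0, 0, 0, 0, 0, 0],
  [0, 0, 0, 0, 0, 0, 0],
  [0, 0, 0, 0, 0, 0, 0],
])

```text
clock: 17.27
eef_pos: [497.5, 206.3, 6.2]
tool_rot: [0.485, 1.562, -2.637]
force: [-0.4, -0.7, 7.0]
width: 43.9
```

```bash
python3 -c "
from h import *
look('w20')
print(frC(215,78))"
```

```text
17.2667 [497.5 206.3   6.2] C [182.  -55.2] yaw -88.88 F [-0.4 -0.7  7. ] w 43.912137530802774
[445.1  79.4]
```

View pics/w20.png

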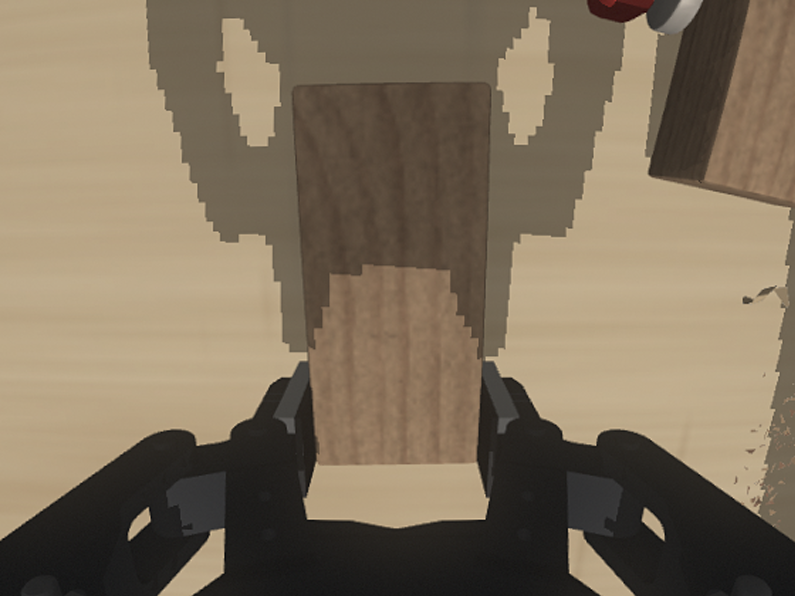

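>>> arm_command([
  [0, -1.3, 0.2, 0.05, 0, 0, 0],
  [0, -1.3, 0.2, 0, 0, 0, -1.9],
  [0, -0.2, -1.3, 0, 0, 0, -2.5],
  [0, -0.2, -1.5, 0, 0, 0, -2.5],
  [0, -0.2, -1.5, 0, 0, 0, -2.5],
  [0, -0.2, -1.5, 0, 0, 0, 0],
  [0, -0.2, -1.5, 0, 0, 0, 0],
  [0, -0.2, -1.5, 0, 0, 0, 0],
  [0, -0.2, -1.5, 0, 0, 0, 0],
  [0, -0.2, -1.5, 0, 0, 0, 0],
  [0, -0.2, -1.4, 0, 0, 0, 0],
  [0, 0, 0, 0, 0, 0, 0],
  [0, 0, 0, 0, 0, 0, 0],
  [0, 0, 0, 0, 0, 0, 0],
])

```text
clock: 18.48
eef_pos: [454.0, 74.2, 6.2]
tool_rot: [0.823, 1.56, -2.468]
force: [2.5, -3.1, 11.4]
width: 44.1
```

```bash
python3 -c "
from h import *
look('w21')"
```

```text
18.4833 [454.   74.2   6.2] C [205.5  81.9] yaw -98.58 F [ 2.5 -3.1 11.4] w 44.0833112665705
```

View pics/w21.png

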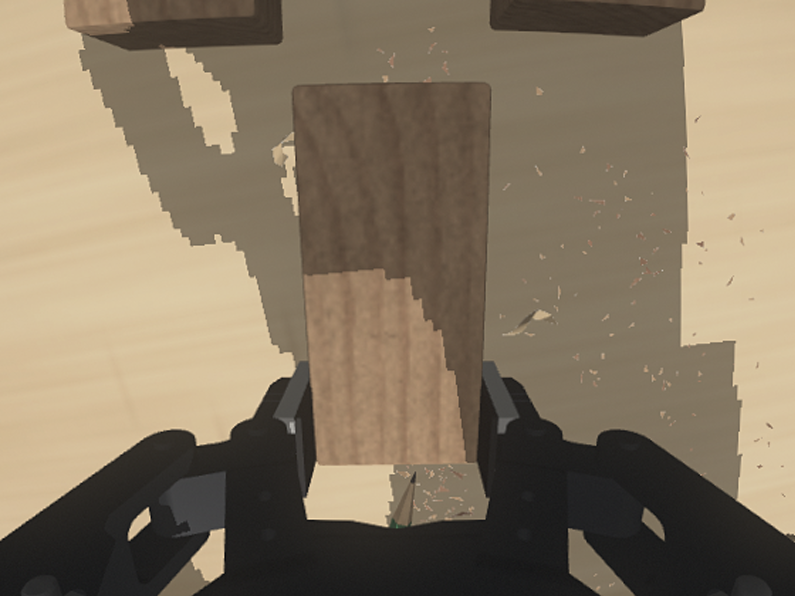

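```bash
python3 -c "
from h import *
n='w21'
P(n,281,44,0);P(n,268,14,30);P(n,492,28,0);P(n,495,5,30);P(n,293,90,30);P(n,490,88,30);P(n,317,463,30);P(n,478,463,30)"
```

```text
(281, 44) [557.   91.6   0. ] C [106.2  49.4]
(268, 14) [556.8  88.1  30. ] C [105.9  52.9]
(492, 28) [552.5  33.6   0. ] C [102.  107.5]
(495, 5) [551.2  38.9  30. ] C [104.1 102.4]
(293, 90) [540.1  85.6  30. ] C [122.   57.8]
(490, 88) [534.  42.  30.] C [121.6 101.9]
(317, 463) [445.3  98.5  30. ] C [217.7  59.1]
(478, 463) [438.5  54.7  30. ] C [217.9 103.5]
```

>>> arm_command([
  [0, 0.3, 0.3, 0, 0, 0, 0],
  [0, 1.0, -0.15, 0, 0, 0, 0],
  [0, 1.2, -0.18, 0, 0, 0, 0],
  [0, 1.2, -0.18, 0, 0, 0, 0],
  [0, 0, 0, 0, 0, 0, 0],
  [0, 0, 0, 0, 0, 0, 0],
])

```text
clock: 19.03
eef_pos: [487.8, 73.1, 6.2]
tool_rot: [0.587, 1.556, -2.703]
force: [-5.9, -0.0, 15.7]
width: 43.7
```

```bash
python3 -c "
from h import *
look('w22')"
```

```text
19.0333 [487.8  73.1   6.2] C [171.9  77.9] yaw -98.45 F [-5.9 -0.  15.7] w 43.715549652222776
```

View pics/w22.png

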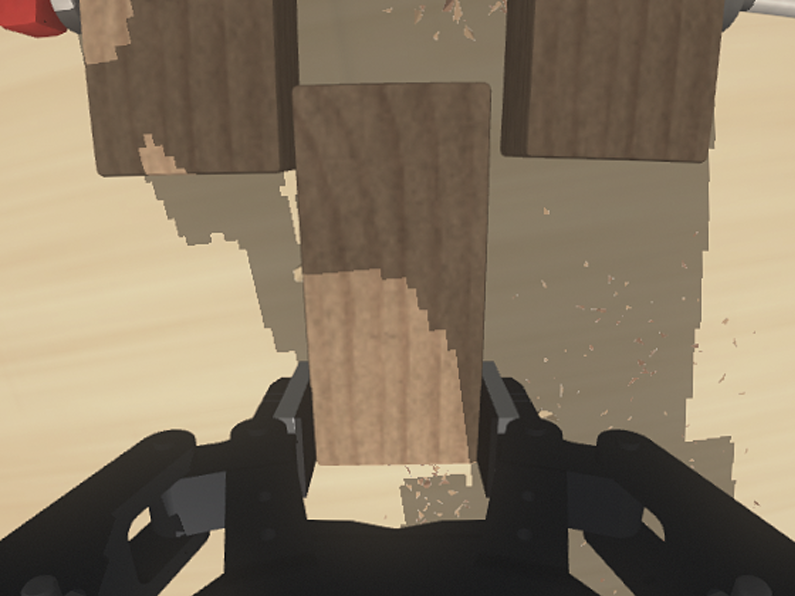

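>>> arm_command([
  [0, 0.9, -0.38, 0, 0, 0, 0],
  [0, 1.1, -0.17, 0, 0, 0, 0],
  [0, 1.1, -0.17, 0, 0, 0, 0],
  [0, 1.1, -0.17, 0, 0, 0, 0],
  [0, 0.9, -0.14, 0, 0, 0, 0],
  [0, 0, 0, 0, 0, 0, 0],
  [0, 0, 0, 0, 0, 0, 0],
])

```text
clock: 19.67
eef_pos: [539.2, 63.7, 6.2]
tool_rot: [0.518, 1.557, -2.771]
force: [-5.8, 1.0, 13.2]
width: 43.9
```

```bash
python3 -c "
from h import *
look('w23')"
```

```text
19.6667 [539.2  63.7   6.2] C [119.6  79.7] yaw -98.43 F [-5.8  1.  13.2] w 43.929899948222435
```

View pics/w23.png

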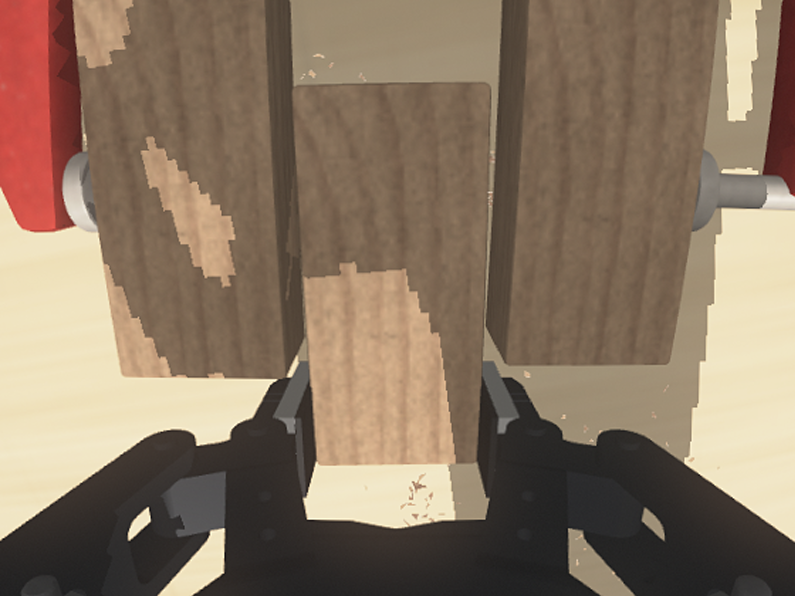

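>>> arm_command([
  [0.7, 0, 0, 0, 0, 0, 0],
  [0.7, 0, 0, 0, 0, 0, 0],
  [0.7, 0, 0, 0.5, 0, 0, 0],
  [0.7, 0, 0, 2, 0, 0, 0],
  [0.7, 0, 0, 3, 0, 0, 0],
  [0, -2, 0.3, 0.5, 0, 0, 0],
  [0, -2, 0.3, 0, 0, 0, 0],
  [0, 0, 0, -2, 0, 0, 0],
  [0, 0, 0, -2, 0, 0, 0],
  [0, 0, 0, -1.5, 0, 0, 0],
  [0, 0, 0, -0.3, 0, 0, 0],
  [0, 0, 0, 0, 0, 0, 0],
  [0, 0, 0, 0, 0, 0, 0],
])

```text
clock: 20.8
eef_pos: [500.7, 71.5, 7.5]
tool_rot: [0.457, 1.56, -2.829]
force: [0.3, -0.2, 0.7]
width: 0.2
```

```bash
python3 -c "
from h import *
look('w24')"
```

```text
20.8 [500.7  71.5   7.5] C [158.9  77.6] yaw -98.28 F [ 0.3 -0.2  0.7] w 0.17049415982969904
```

View pics/w24.png

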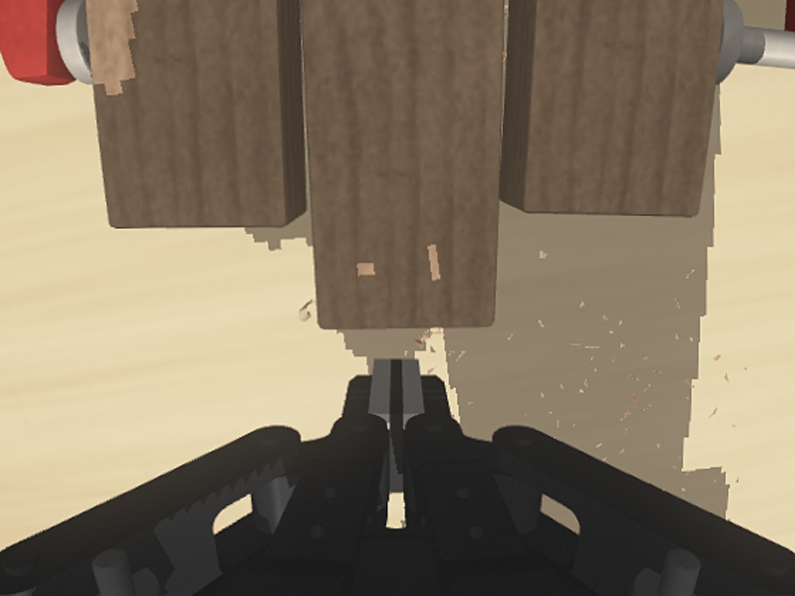

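>>> arm_command([
  [0, 0.8, -0.27, 0, 0, 0, 0],
  [0, 0.9, -0.14, 0, 0, 0, 0],
  [0, 0.9, -0.14, 0, 0, 0, 0],
  [0, 0.9, -0.14, 0, 0, 0, 0],
  [0, 0.6, -0.09, 0, 0, 0, 0],
  [0, 0.4, -0.06, 0, 0, 0, 0],
  [0, 0, 0, 0, 0, 0, 0],
  [0, 0, 0, 0, 0, 0, 0],
])

```text
clock: 21.52
eef_pos: [545.6, 63.2, 7.0]
tool_rot: [0.43, 1.56, -2.856]
force: [-0.5, 0.3, 0.5]
width: 0.4
```

```bash
python3 -c "
from h import *
look('w25')"
```

```text
21.5167 [545.6  63.2   7. ] C [113.2  79.2] yaw -98.27 F [-0.5  0.3  0.5] w 0.3824869712589006
```

View pics/w25.png

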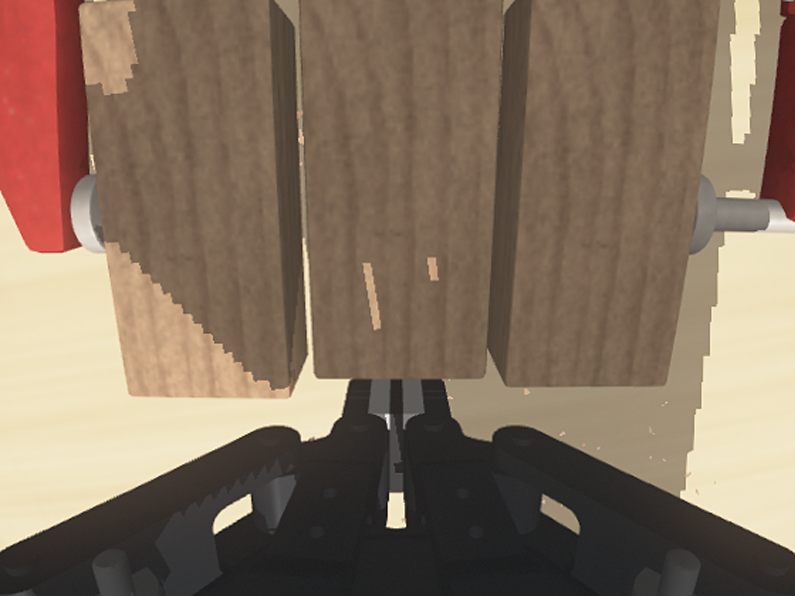

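```bash
python3 -c "
from h import *
n='w25'
for u,v in [(140,396),(285,397),(315,377),(485,377),(510,385),(660,385)]: P(n,u,v,30)"
```

```text
(140, 396) [563.  131.5  30. ] C [106.1   9.1]
(285, 397) [557.6  92.2  30. ] C [105.7  48.8]
(315, 377) [562.2  83.1  30. ] C [99.8 57. ]
(485, 377) [555.7  39.3  30. ] C [ 99.7 101.3]
(510, 385) [552.4  33.   30. ] C [102.  108.1]
(660, 385) [545.9  -7.8  30. ] C [102.5 149.4]
```

>>> arm_command([
  [0, 0.2, -0.03, 0, 0, 0, 0],
  [0, 0.15, -0.02, 0, 0, 0, 0],
  [0, 0, 0, 0, 0, 0, 0],
  [0, 0, 0, 0, 0, 0, 0],
])

```text
clock: 21.9
eef_pos: [549.0, 62.9, 7.1]
tool_rot: [0.444, 1.559, -2.842]
force: [0.3, 0.5, -0.9]
width: 0.1
```

>>> arm_command([
  [0, 0.2, -0.03, 0, 0, 0, 0],
  [0, 0.1, -0.015, 0, 0, 0, 0],
  [0, 0, 0, 0, 0, 0, 0],
  [0, 0, 0, 0, 0, 0, 0],
])

```text
clock: 22.23
eef_pos: [550.1, 62.6, 7.0]
tool_rot: [0.407, 1.556, -2.878]
force: [-4.5, 0.7, 4.8]
width: 0.1
```

```bash
python3 -c "
from h import *
look('w26')"
```

```text
22.2333 [550.1  62.6   7. ] C [108.7  79.1] yaw -98.22 F [-4.5  0.7  4.8] w 0.13846245244382419
```

View pics/w26.png

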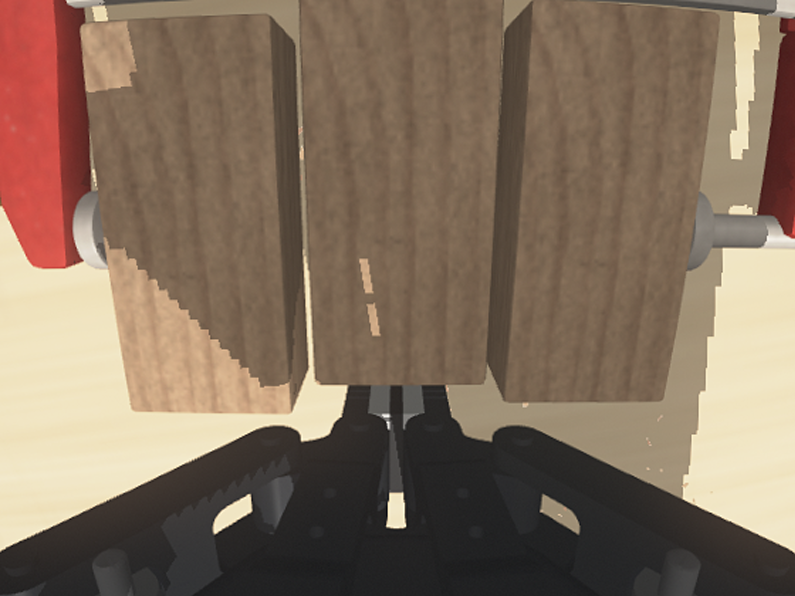

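>>> arm_command([
  [0, -1.8, 0.27, 0, 0, 0, 0],
  [0, 0.2, 1.6, 0, 0, 0, 0],
  [0, 0.25, 1.7, 0, 0, 0, 0],
  [0, 0.3, 1.75, 0, 0, 0, 0],
  [0, 0, 0, 0, 0, 0, 0],
  [0, 0.6, -0.09, 0, 0, 0, 0],
  [0, 0.4, -0.06, 0, 0, 0, 0],
  [0, 0.3, -0.04, 0, 0, 0, 0],
  [0, 0.2, -0.03, 0, 0, 0, 0],
  [0, 0, 0, 0, 0, 0, 0],
  [0, 0, 0, 0, 0, 0, 0],
])

```text
clock: 23.2
eef_pos: [556.8, 112.5, 7.0]
tool_rot: [0.467, 1.56, -2.819]
force: [-0.2, -1.0, -0.0]
width: 0.1
```

```bash
python3 -c "
from h import *
look('w27')"
```

```text
23.2 [556.8 112.5   7. ] C [109.5  28.8] yaw -98.32 F [-0.2 -1.  -0. ] w 0.06122994763492042
```

View pics/w27.png

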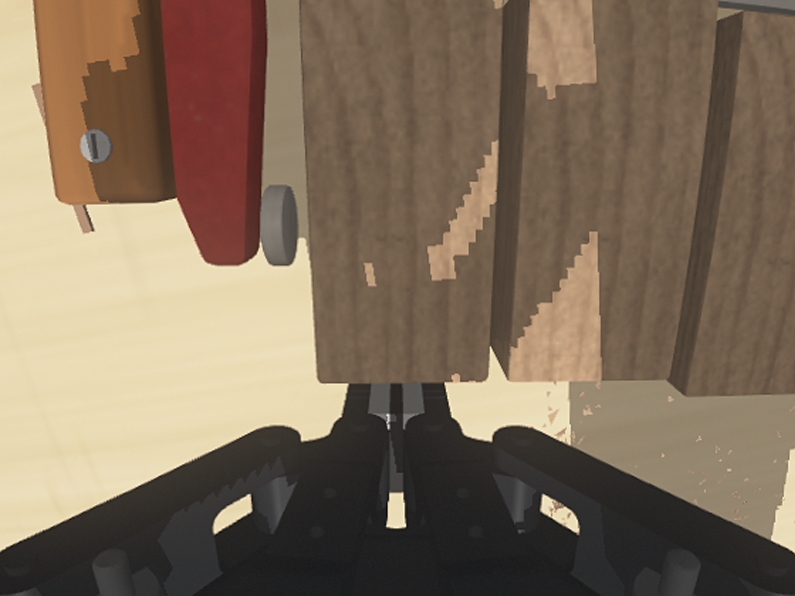

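>>> arm_command([
  [0, 0.15, -0.02, 0, 0, 0, 0],
  [0, 0, 0, 0, 0, 0, 0],
  [0, -1.6, 0.24, 0, 0, 0, 0],
  [0, -0.2, -1.5, 0, 0, 0, 0],
  [0, -0.43, -2.8, 0, 0, 0, 0],
  [0, -0.43, -2.8, 0, 0, 0, 0],
  [0, -0.43, -2.8, 0, 0, 0, 0],
  [0, 0, 0, 0, 0, 0, 0],
  [0, 0.6, -0.09, 0, 0, 0, 0],
  [0, 0.5, -0.07, 0, 0, 0, 0],
  [0, 0.3, -0.04, 0, 0, 0, 0],
  [0, 0, 0, 0, 0, 0, 0],
  [0, 0, 0, 0, 0, 0, 0],
])

```text
clock: 24.33
eef_pos: [541.5, 15.8, 7.1]
tool_rot: [0.378, 1.56, -2.907]
force: [0.1, 0.7, 0.2]
width: -0.1
```

```bash
python3 -c "
from h import *
look('w28')"
```

```text
24.3333 [541.5  15.8   7.1] C [110.3 126.7] yaw -98.17 F [0.1 0.7 0.2] w -0.09574105775714054
```

View pics/w28.png

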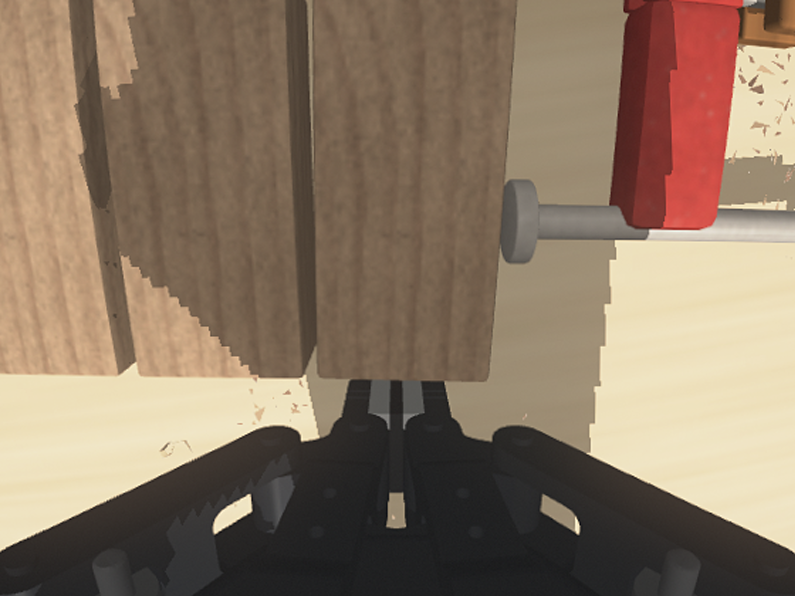

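>>> arm_command([
  [0, 0.15, -0.02, 0, 0, 0, 0],
  [0, 0, 0, 0, 0, 0, 0],
  [0, 0, 0, 0, 0, 0, 0],
  [0, -1.5, 0.2, 0, 0, 0, 0],
  [0, 0, 0, 3, 0, 0, 0],
  [0, 0, 0, 4, 0, 0, 0],
  [0, 1.5, -2.4, 0, 0, 0, 0],
  [0, 1.6, -2.4, 0, 0, 0, 0],
  [0, 1.6, -2.4, 0, 0, 0, 0],
  [0, 1.6, -2.4, 0, 0, 0, 0],
  [0, 1.6, -2.0, 0, 0, 0, 0],
  [0, 0, 0, 0, 0, 0, 0],
  [0, 0, 0, 0, 0, 0, 0],
])

```text
clock: 25.47
eef_pos: [606.7, -101.4, 76.7]
tool_rot: [0.475, 1.559, -2.814]
force: [-0.2, 0.8, -0.2]
width: 0.1
```

```bash
python3 -c "
from h import *
look('w29')"
```

```text
25.4667 [ 606.7 -101.4   76.7] C [ 28.4 233. ] yaw -98.44 F [-0.2  0.8 -0.2] w 0.05252774861298147
```

View pics/w29.png

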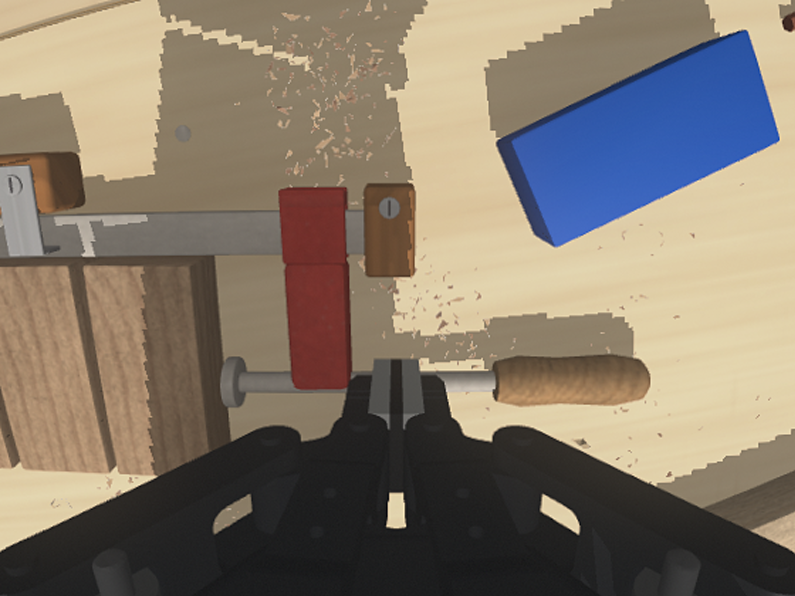

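>>> arm_command([
  [0, -0.2, 0, -2.5, 0, 0, 0],
  [0, 0, 0, -2.5, 0, 0, 0],
  [0, 0, 0, -1.6, 0, 0, 0],
  [0, 0, 0, -0.2, 0, 0, 0],
  [0, 0, 0, 0, 0, 0, 0],
  [0, 0, 0, 0, 0, 0, 0],
])

```text
clock: 26.02
eef_pos: [604.8, -98.4, 10.0]
tool_rot: [0.411, 1.56, -2.873]
force: [-0.2, -0.0, 0.4]
width: -0.3
```

```bash
python3 -c "
from h import *
look('w30')"
```

```text
26.0167 [604.8 -98.4  10. ] C [ 30.8 230.3] yaw -98.16 F [-0.2 -0.   0.4] w -0.2966829323637535
```

View pics/w30.png

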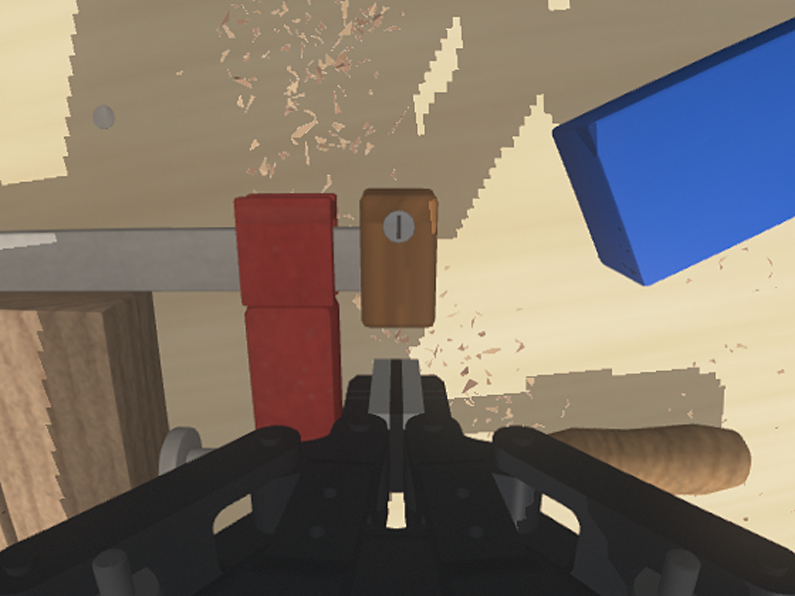

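>>> arm_command([
  [0, 0.06, 0.4, -0.2, 0, 0, 0],
  [0, 0.06, 0.4, 0, 0, 0, 0],
  [0, 0.06, 0.4, 0, 0, 0, 0],
  [0, 0.06, 0.4, 0, 0, 0, 0],
  [0, 0.05, 0.3, 0, 0, 0, 0],
  [0, 0, 0, 0, 0, 0, 0],
  [0, 0, 0, 0, 0, 0, 0],
])

```text
clock: 26.65
eef_pos: [607.5, -80.0, 7.2]
tool_rot: [0.399, 1.56, -2.886]
force: [-0.1, -1.2, 1.7]
width: -0.1
```

```bash
python3 -c "
from h import *
look('w31')"
```

```text
26.65 [607.5 -80.    7.2] C [ 30.8 211.7] yaw -98.23 F [-0.1 -1.2  1.7] w -0.0902604045495576
```

View pics/w31.png

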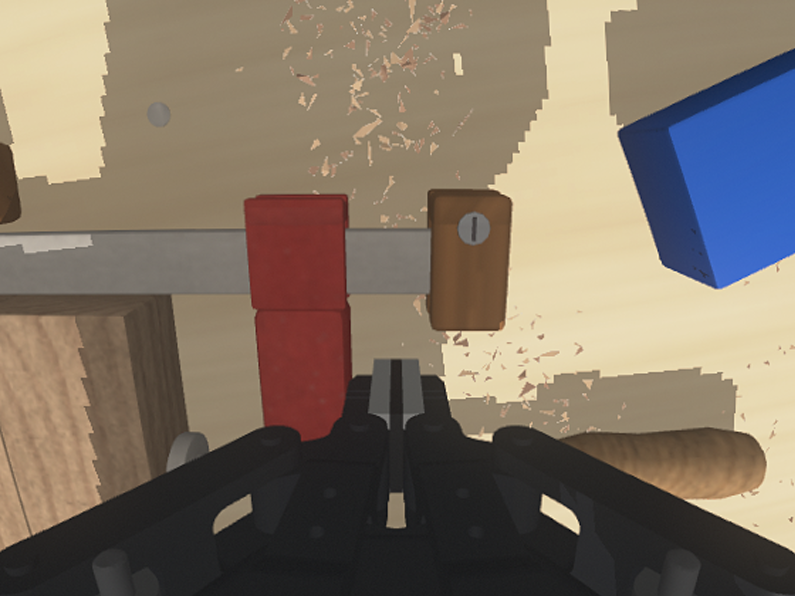

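>>> arm_command([
  [0, 0.04, 0.25, 0, 0, 0, 0],
  [0, 0.03, 0.2, 0, 0, 0, 0],
  [0, 0, 0, 0, 0, 0, 0],
  [0, 0, 0, 0, 0, 0, 0],
])

```text
clock: 27.03
eef_pos: [607.8, -76.3, 6.9]
tool_rot: [0.445, 1.559, -2.841]
force: [1.0, -2.0, 2.5]
width: -0.1
```

>>> arm_command([
  [0, 0.03, 0.2, 0, 0, 0, 0],
  [0, 0, 0, 0, 0, 0, 0],
  [0, 0, 0, 0, 0, 0, 0],
])

```text
clock: 27.28
eef_pos: [608.1, -74.0, 6.9]
tool_rot: [0.418, 1.559, -2.868]
force: [-0.6, -3.3, 2.1]
width: -0.1
```

```bash
python3 -c "
from h import *
look('w32')"
```

```text
27.2833 [608.1 -74.    6.9] C [ 31.1 205.7] yaw -98.24 F [-0.6 -3.3  2.1] w -0.08922214248136409
```

View pics/w32.png

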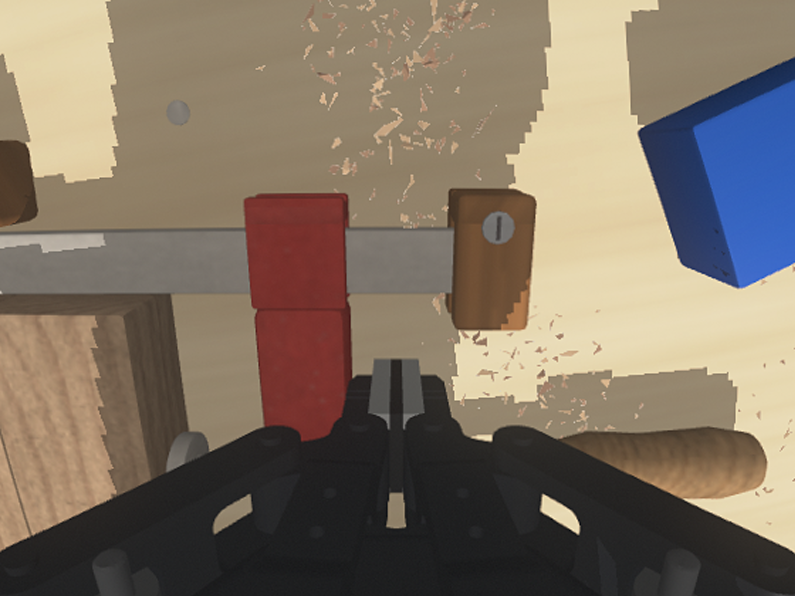

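>>> arm_command([
  [0, 0.02, 0.15, 0, 0, 0, 0],
  [0, 0, 0, 0, 0, 0, 0],
  [0, 0, 0, 0, 0, 0, 0],
])

```text
clock: 27.58
eef_pos: [608.3, -73.1, 6.9]
tool_rot: [0.479, 1.558, -2.807]
force: [-0.8, -4.5, 1.0]
width: 0.1
```

>>> arm_command([
  [0, 0.02, 0.15, 0, 0, 0, 0],
  [0, 0, 0, 0, 0, 0, 0],
  [0, 0, 0, 0, 0, 0, 0],
])

```text
clock: 27.83
eef_pos: [608.3, -73.0, 6.9]
tool_rot: [0.593, 1.557, -2.694]
force: [-1.1, -6.6, 0.6]
width: 0.4
```

>>> arm_command([
  [0, 0.02, 0.15, 0, 0, 0, 0],
  [0, 0, 0, 0, 0, 0, 0],
  [0, 0, 0, 0, 0, 0, 0],
])

```text
clock: 28.08
eef_pos: [608.3, -73.0, 7.0]
tool_rot: [0.69, 1.556, -2.597]
force: [-2.1, -9.1, 0.7]
width: 0.2
```

>>> arm_command([
  [0, -0.1, -0.9, 0, 0, 0, 0],
  [0, -0.1, -0.8, 0, 0, 0, 0],
  [0, 0, 0, 3, 0, 0, 0],
  [0, 0, 0, 4, 0, 0, 0],
  [0, -1, 2.5, 2, 0, 0, 0],
  [0, -2, 3, 2, 0, 0, 0],
  [0, -2, 3, 1, 0, 0, 0],
  [0, -2, 3, 1, 0, 0, 0],
  [0, -1, 2, 0, 0, 0, 0],
  [0, 0, 0, 0, 0, 0, 0],
  [0, 0, 0, 0, 0, 0, 0],
])

```text
clock: 29.0
eef_pos: [526.8, 50.7, 137.7]
tool_rot: [0.3, 1.561, -2.982]
force: [0.3, -1.1, -0.3]
width: -0.1
```

```bash
python3 -c "
from h import *
look('w33')"
```

```text
29.0 [526.8  50.7 137.7] C [130.   94.3] yaw -98.01 F [ 0.3 -1.1 -0.3] w -0.09668917642508396
```

View pics/w33.png

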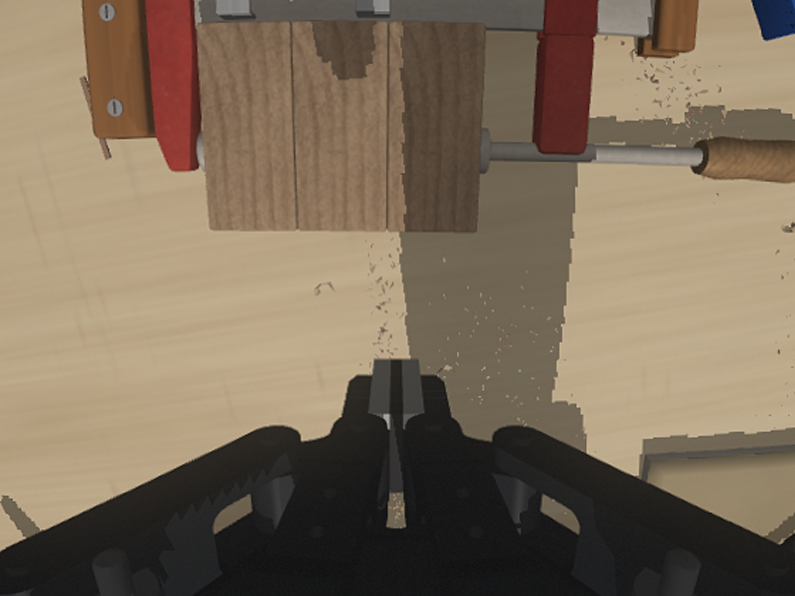

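```bash
python3 -c "
from h import *
n='w33'
for u,v in [(212,230),(293,230),(302,230),(384,231),(392,231),(476,232)]: P(n,u,v,30)
for u,v in [(205,22),(290,22),(384,23),(483,25)]: P(n,u,v,30)
P(n,520,30,15); P(n,230,14,15);P(n,535,90,21)
im=cv2.imread('pics/w33.png');cv2.imwrite('pics/w33c.png',cv2.resize(im[0:250,170:520],None,fx=2.25,fy=2.25,interpolation=cv2.INTER_CUBIC))"
```

```text
(212, 230) [572.2 138.7  30. ] C [98.1  0.6]
(293, 230) [566.1  97.8  30. ] C [98.  41.9]
(302, 230) [565.5  93.3  30. ] C [98.  46.5]
(384, 231) [559.2  52.7  30. ] C [98.3 87.5]
(392, 231) [558.6  48.8  30. ] C [98.2 91.5]
(476, 232) [552.4   7.2  30. ] C [ 98.3 133.6]
(205, 22) [668.3 121.   30. ] C [0.4 3.9]
(290, 22) [661.6  81.7  30. ] C [ 1.3 43.8]
(384, 23) [654.7  38.9  30. ] C [ 1.8 87.1]
(483, 25) [647.9  -6.1  30. ] C [  1.8 132.6]
(520, 30) [646.6 -26.9  15. ] C [1.000e-01 1.534e+02]
(230, 14) [674.1 112.6  15. ] C [-6.6 11.3]
(535, 90) [616.9 -30.2  21. ] C [ 29. 161.]
```

View pics/w33c.png

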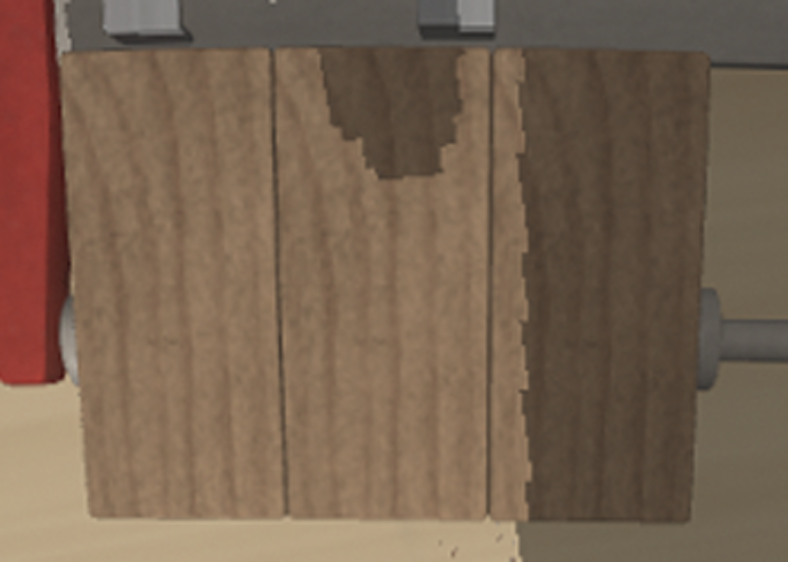

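```bash
python3 -c "
from h import *
im=ctrl.get_image('top'); cv2.imwrite('pics/t9.png',im)
for n in ['sanding_block','tape_measure','offcut_short','pencil']:
    d=ctrl.spot_in(n,'top'); print(n,[(np.round(x['centre']),round(x['conf'],2)) for x in d[:1]])"
```

```text
sanding_block [(array([ 424., -237.,   19.]), 0.62)]
tape_measure [(array([643., 358.,  55.]), 0.68)]
offcut_short []
pencil [(array([347.,  97.,   9.]), 0.48)]
```

View pics/t9.png

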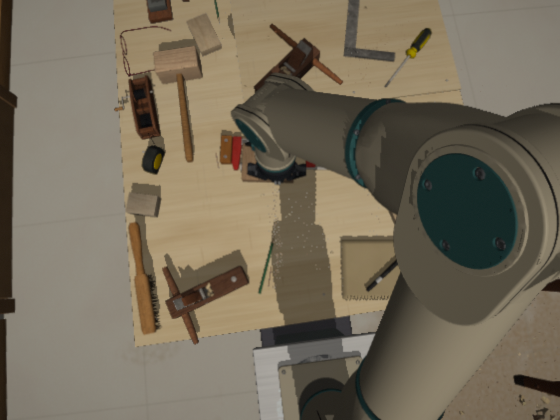

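```bash
python3 -c "
from h import *
im=ctrl.get_image('scene'); cv2.imwrite('pics/s9.png',im)
d=ctrl.spot_in('sanding_block','scene'); print([(np.round(x['centre']),round(x['conf'],2)) for x in d[:2]])"
```

```text
[(array([ 443., -291.,   27.]), 0.61)]
```

View pics/s9.png

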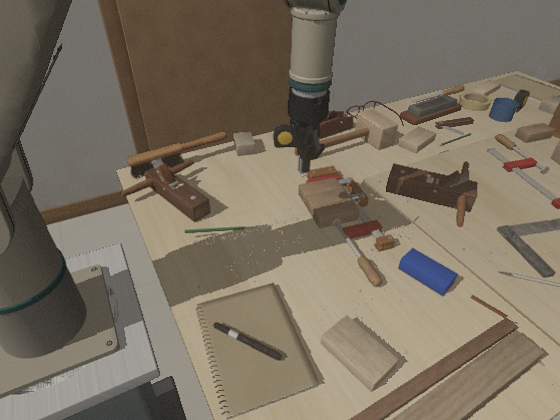

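The sanding block (362,350), the pencil (215,230) and the other bystanders are unmoved in the scene view. The row sits in the clamp at (335,200), and the gripper is clear of it.

```bash
python3 -c "
from cell import ctrl
print(ctrl.finish_job())"
```

```text
the job is handed in; nothing more can be done
None
```

The three brown blocks are dry-fitted in the clamp, and I handed the job in at about 29 s of the 72 s; no verdict was reported. I slid the arm open to an estimated 71 mm. Then I dragged the left and right blocks in by the gripper, brought the middle one most of the way the same way and pushed it home from behind. I pushed each block's rear end toward the bar, closed the arm until it stalled, and lifted clear.

**Last checks**
- **Ends against the bar:** in the last wrist picture all three rear ends measure x = 98.0 to 98.3 mm, against 98 mm for full contact. I felt firm contact with the bar only on the middle block.
- **Row:** there are no visible gaps or skew.
- **Arm:** it stalled on the row at about 9 N. From the gripper position the slide is about 51 mm; I had no direct reading of it.
- **Bystanders:** they look unmoved, and the tape measure and pencil were found again within about 2 mm. In the final top view the robot arm hid the sanding block, so its fix there was off (low confidence). The scene camera found it within about 9 mm of its first position. The networks did not find the short offcut and I did not ask for the plane again; both look in place in the pictures.

**What went wrong**
- **Collision with the screw pad:** on its first insertion the right-hand block's corner hit the pad, with about 77 N at the wrist, under the 120 N limit. The block slid back in the grip and measured perhaps 6 mm high at its front end. I backed off, let it settle flat and regripped it.
- **Early grip:** on the same block the fingers first closed too high, and I regripped it lower.

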